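# Tighten the hose coupling: finger-tight first, then with the spanner

## Task

The hose coupling nut on the leaning branch of the pipe stand is loose. Spin it clockwise with the fingers until it is finger-tight (it goes stiff; do not force it further by hand), then take the big open-ended spanner from the mat and tighten the nut with it until it stops, a bit over an eighth of a turn. Finally lay the spanner down flat on the bench or its mat, clear of the stand, leaving the nut tight and everything else where it stands.

Things in the scene. Friction and masses are not known exactly. Their poses are not given: they have to be found in the camera images.
- pipe_stand: fixed stand: dark plate 170x200x10 mm centred at its (0, 30) mm; grey block 70x150 mm, 60 high, at (35, 35). Origin under the plate, z up. A 27 mm branch pipe leans 27 degrees from vertical to the stand's own -x; the nut on it has its middle at (-60, 0, 190). An upright 27 mm riser with fixed hex cap, 240 high, at (35, 90), is in the way of a spanner handle on that side
- hose_nut: steel hex coupling nut, captive on the branch: 34 mm across flats, 39 across corners, 24 long; above it a brass hose tail, 20 thick, ends 40 mm above the nut's middle; pipe below is 30 thick. Origin in the nut's middle on its axis; z is the axis, outward and up, 27 degrees from vertical; x (and every 60 degrees from it) is normal to a flat; the frame turns with the nut
- coupling_nut (a joint): run of the nut while it is loose, rad: negative at the start (down to -1.4), grows as the nut is turned clockwise (seen from outside, looking down its axis), 0 = finger-tight. Turns with about 0.15 N m
- coupling_seat (a joint): further turn of the tightened nut beyond finger-tight, rad: 0 at the start, 0.8 = tight, at its stop. Moves only when the nut is pushed clockwise past finger-tight, with about 0.7 N m, and does not come back
- big_spanner: big open-ended spanner, dark steel, loose, flat on the mat, 169 mm long, 0.35 kg: handle 20 wide, 16 thick, with bright stripe and round eye; head 62 wide, 12 thick. Origin under the handle, x along the handle to the jaw, z up. The jaw opens to +x, 36 wide, parallel sides; its floor is 20 mm behind the jaw centre, the round prong ends 18 ahead of it. Eye ends at x = -55
- jaw_centre (a point): centre of the spanner's jaw, 6 mm above the spanner's underside, 95 mm ahead of the spanner's origin: it comes to the nut's axis when the jaw is fully on the nut; turns with the spanner
- bench_mat: thin dark rubber mat, fixed, 280 x 320 x 4 mm, origin under its middle; three spanners lie side by side on it, 100 mm apart, in any order
- spanner_mid: combination spanner of bright steel, 45 x 216 x 9 mm, loose on the mat: too small for the nut, leave it. Origin under its middle, y along its length
- spanner_small: combination spanner of bright steel, 26 x 150 x 5 mm, loose on the mat: too small for the nut, leave it. Origin under its middle, y along its length
- spray_can: spray can, 65 mm thick, 220 mm tall, standing loose beside the stand; leave it. Origin under its middle
- hex_sleeve: loose hex coupling sleeve of dark steel, 36 x 41 x 40 mm, standing on end beside the stand; leave it. Origin under its middle
There are look-alikes about, which are no part of the job. Leave any red look-alike of the big_spanner alone.

How it is judged:
On the way, in this order (a step that is already met when the one before it is completed fails the run):
1. the nut is finger-tight (run above -0.12 rad), turned there by the fingers, which still hold it (value of joint coupling_nut above -0.12 rad and contact force between the fingers and hose_nut above 1 N), for 0.1 s.
2. the nut is tight (seat turned above 0.7 rad) with the big spanner on it (value of joint coupling_seat above 0.7 rad and contact force between big_spanner and hose_nut above 1 N), for 0.1 s.
At the end, for the whole second after the job is handed in: the nut is still tight (seat above 0.69 rad, run above -0.2 rad); the big spanner lies flat (within 0.12 rad, either way up) and at rest on the bench or mat, not touching the stand (value of joint coupling_seat above 0.69 rad and value of joint coupling_nut above -0.2 rad and height (world z) of big_spanner between -0.01 and 0.03 m and (angle between big_spanner's own z axis and vertical below 0.12 rad or angle between big_spanner's own z axis and vertical above 3.02 rad) and linear speed of big_spanner below 0.02 m/s and angular speed of big_spanner below 0.2 rad/s and contact force between big_spanner and pipe_stand below 0.1 N).
It fails at once if the nut is forced by the fingers well past finger-tight (seat beyond 0.35 rad with fingers on the nut) (value of joint coupling_seat above 0.35 rad and contact force between the fingers and hose_nut above 1 N).
It fails at once if the spanner is used on the nut while it is still loose (run below -0.4 rad) (value of joint coupling_nut below -0.4 rad and contact force between big_spanner and hose_nut above 1 N).
It fails at once if the spray can, the hex sleeve or one of the other spanners is moved more than 40 mm (distance of any of spray_can, hex_sleeve, spanner_mid, spanner_small from where it was at the start of the episode above 0.04 m).
It fails at once if the spray can is tipped over (angle between spray_can's own z axis and vertical above 0.5 rad).
It also fails if it takes over 72 s, if anything falls off the work surface, if the arm or the gripper's body presses on something with over 40 N, if the wrist force passes 120 N, or if a joint passes its speed limit or range.

## Robot

A 6-joint arm with a two-finger parallel gripper is mounted at the origin on a cart in front of the work surface, level with it; the furniture and walls round the work are solid. World frame = base frame: x ahead of the robot, y to its left, z up, the work surface at z = 0. Lengths are in m, angles in rad, forces in N, time in s.
With the tool pointing down it reaches from about 0.25 to 0.8 m from the base axis. Payload 3.9 kg.
Tool frame: the origin (TCP) lies at the centre of the arm's flange, where the gripper is bolted on; the fingertips stand 173 mm ahead of it and the grasp point (between the pads) lies 155 mm ahead of it; z points along the fingers, y is the line along which they close (so a half turn about z gives the same grasp; the last joint's range is limited). The gripper opens to 85 mm and grips with 20 to 120 N. Pads are 22 mm wide; open, the fingers measure 114 mm over their backs; the gripper's body (76 mm by 85 mm) begins 54 mm behind the grasp point. The pads swing forward as they close: fully open they stand 13 mm farther back than shut.
Start: joints at [1.224, 0.26, -0.138, 1.173, 0, 1.571], TCP at [0.178, 0.494, 0.405] pointing down, gripper open.
Joint ranges: [-2.78, 2.78], [-0.83, 1.72], [-1.28, 1.37], [-1.9, 2.12], [-1.57, 1.48], [-3.14, 3.14]. Speed limits (rad/s): [2.57, 2.57, 3.14, 3.14, 3.14, 3.14].

## Interface

Orientations are given as a unit quaternion [w, x, y, z].
In Python, from workcell import * gives the robot as it stands. The module is installed in compiled form; this text tells all that it offers.
- The arm moves only by the tool servo_tool, never from a script. Its argument "plan" is one flat list of numbers, 5 for each row, row after row: the shift along the tool's x, y, z in mm, then the turn about the tool's z in rad, then the opening, from -1 (shut) to 1 (fully open). A call has 1 to 12 rows; each row is the pose to reach, as a shift and turn from the pose commanded when the call began, along the tool's axes at that moment; what a row does not reach only later rows make up. A row lasts 1/10 s, in which the tool goes at most 50 mm and 8.59 degrees, less where a joint would pass 70% of its speed; a pose out of reach is approached as far as the arm can. A call with a gripper value outside its range is refused whole. The fingers move at their own pace and stop on an object; "newtons" is the grip in N (left out, the last holds). Time passes only in rows, so rows that repeat a pose let the fingers close. It gives the time, the measured TCP pose, the force, the opening and the grip force at its end, in the units of the state.
- sense(): the state, without advancing time (a new reading comes with each control period).
- snapshot(name): name is "side" or "top"; returns a dict with "pixels" (480x640x3 uint8, blue, green, red), "z_map" (480x640 float32, m along the optical axis (not along the pixel's ray), 0 where there is no reading), "camera_matrix" (3x3 intrinsics, pixels), "R" (3x3) and "t" (3): a world point X has camera coordinates R X + t. Camera axes: x right, y down, z forward; pixel columns grow to the right and rows downward; lengths in m; the calibration is good to about 2 mm. A picture is of the moment at which its call begins.
- hand_in(): hands the job in; it is judged then, once.
The state is a dict: "t": time; "joint_positions": joint angles; "qd": joint speeds; "joint_efforts": joint torques, N m; "tool_pos": TCP position; "tool_rot": TCP orientation; "force": force on the tool from outside, world axes, zero at the start; "torque": the same for the moment, N m; "finger_gap": finger opening in m; "gripper_force": force on a finger pad.
Only numpy, scipy, OpenCV 4.12 (cv2) and the standard library are available. Lean on these libraries where they do the work, as an engineer would, in place of code of your own. Each camera call takes 0.05 s, during which the arm holds its last target. There are 200 camera calls.

## Working session

There is one attempt and no reset: what is moved stays moved. The work goes in short steps, Python scripts to look and compute and a tool call to move; the robot and the scene stay as the last step left them, time stands still between calls to the robot, and variables do not carry over. Pictures are saved under pics/ and viewed, at most 10 in all, crops included, and the job is handed in when it is done.

Besides the shell and the picture viewer there is one more tool, called after "Emit:" in YAML: its name, and indented under it one key for each argument. servo_tool: Moves the arm, as the interface text tells. Its arguments: {"type":"object","properties":{"plan":{"type":"array"},"newtons":{"type":"number"}},"required":["plan"]}

```bash
mkdir -p pics; ls; python3 - <<'E'
from workcell import *
import cv2,numpy as np
s=sense();print(s)
for n in("side","top"):
    d=snapshot(n);cv2.imwrite(f"pics/{n}0.png",d["pixels"]);np.savez(f"{n}0.npz",**d)
    print(n,d["camera_matrix"].tolist(),(-d["R"].T@d["t"]).round(3),d["R"].round(3).tolist())
E
```

```text
pics
{'t': 0.0, 'joint_positions': array([ 1.22401899e+00,  2.60696271e-01, -1.39376642e-01,  1.17269428e+00,
        6.12809777e-06,  1.57078432e+00]), 'qd': array([-1.77060792e-04, -1.18975980e-03, -7.39132387e-04,  4.77466074e-05,
       -4.21401196e-04, -6.36435397e-04]), 'joint_efforts': array([-1.07638338e-03, -4.05679357e+01,  2.53924692e+01,  1.87318580e-02,
       -1.22372962e-04, -9.86593079e-06]), 'tool_pos': array([0.17831471, 0.49342886, 0.40385527]), 'tool_rot': array([-1.73032316e-04,  1.72515197e-01,  9.85006363e-01, -9.70129371e-04]), 'force': array([ 0.24989079, -0.92525068,  0.1358041 ]), 'torque': array([-0.00770252,  0.01198882, -0.01338886]), 'gripper_force': 0.0, 'finger_gap': 0.08544823348530833}
side [[470.01487490675925, 0.0, 314.27126982556234], [0.0, 470.01487490675925, 239.72624740226448], [0.0, 0.0, 1.0]] [ 0.055 -0.82   0.783] [[0.855, -0.519, -0.019], [-0.301, -0.465, -0.832], [0.423, 0.717, -0.554]]
top [[581.9552485356435, 0.0, 318.4018693374976], [0.0, 581.9552485356435, 244.929588366714], [0.0, 0.0, 1.0]] [0.471 0.006 1.415] [[-0.028, -1.0, 0.01], [-0.997, 0.027, -0.069], [0.069, -0.012, -0.998]]
```

View pics/side0.png

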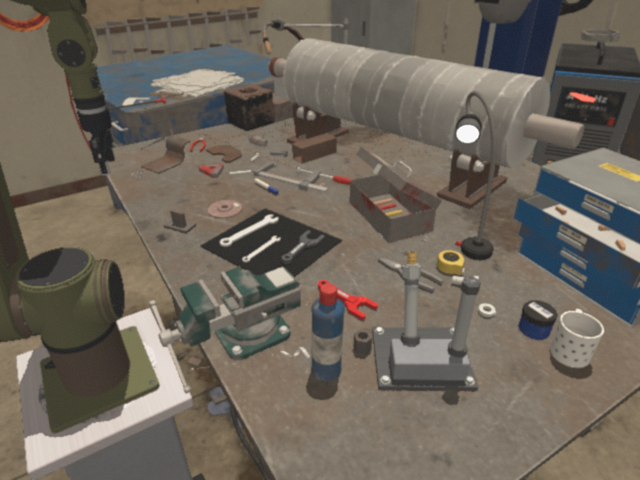

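View pics/top0.png

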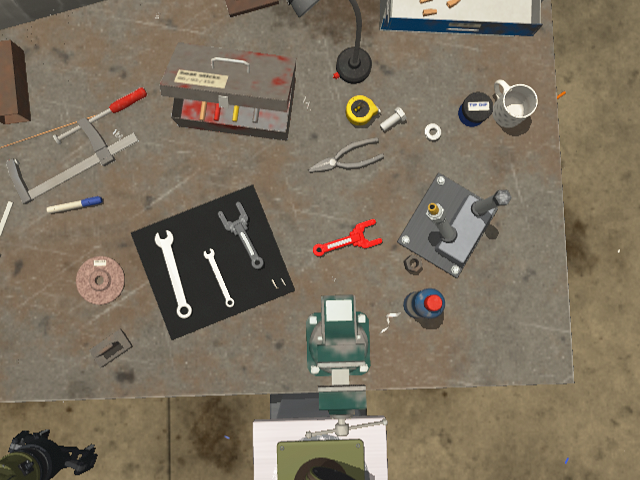

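The side view shows the arm at the far left, the can at (327,340) and the stand at (425,340). In the top view the big grey spanner is on the mat, jaw at (233,215) and eye at (258,265). The red look-alike is at (345,240), the nut with its brass tail at (434,210), the riser cap at (501,197), the sleeve at (413,264) and the can at (428,304).

```bash
cat > h.py <<'E'
import numpy as np,cv2
def cloud(d):
    K=d["camera_matrix"];z=d["z_map"];v,u=np.mgrid[:480,:640]
    P=np.stack([(u-K[0,2])/K[0,0]*z,(v-K[1,2])/K[1,1]*z,z],-1)
    W=(P-d["t"])@d["R"]; W[z==0]=np.nan
    return W
def rect(p):
    r=cv2.minAreaRect((p*1000).astype(np.float32)); return r, cv2.boxPoints(r).round(0).tolist()
E
python3 - <<'E'
from h import *
T=dict(np.load("top0.npz"));S=dict(np.load("side0.npz"));W=cloud(T);V=cloud(S)
def pts(W,u0,u1,v0,v1,z0,z1):
    p=W[v0:v1,u0:u1].reshape(-1,3);return p[(p[:,2]>z0)&(p[:,2]<z1)]
b=pts(W,395,515,170,285,.055,.065);print("block",len(b),b.mean(0),rect(b[:,:2]))
b=pts(W,395,515,170,285,.006,.015);print("plate",len(b),b.mean(0),rect(b[:,:2]))
for z0 in np.arange(.07,.26,.01):
    l=[]
    for n,X,w in(("t",W,(395,515,170,285)),("s",V,(375,490,235,390))):
        q=pts(X,*w,z0,z0+.01)
        l.append((n,len(q)))
        if len(q)>3:
            c=np.median(q,0); l.append(q.min(0).round(3)[:2].tolist()+q.max(0).round(3)[:2].tolist())
    print(z0.round(3),l)
m=pts(W,195,275,195,275,.012,.03);print("spanner",len(m),m.mean(0),np.percentile(m[:,2],[5,50,95]),rect(m[:,:2]))
for n,(u0,u1,v0,v1,a,bb) in dict(can=(400,450,285,325,.1,.24),sleeve=(400,425,253,277,.03,.05),red=(310,385,215,260,.006,.04),mat=(130,295,185,340,.002,.04),vise=(300,375,290,430,.02,.3)).items():
    q=pts(W,u0,u1,v0,v1,a,bb);print(n,len(q),q.min(0).round(3),q.max(0).round(3))
cv2.imwrite("pics/crop1.png",np.hstack([cv2.resize(T["pixels"][190:280,190:280],(396,396),interpolation=2),cv2.resize(T["pixels"][180:270,400:490],(396,396),interpolation=2)]))
E
```

```text
block 1347 [ 0.58942857 -0.35657422  0.05911582] (((597.8128051757812, -353.0802917480469), (82.72514343261719, 149.5232696533203), 56.59565353393555), [[513.0, -346.0], [637.0, -429.0], [683.0, -360.0], [558.0, -277.0]])
plate 2617 [ 0.61316305 -0.30057357  0.00958025] (((603.3672485351562, -342.8004150390625), (290.46099853515625, 266.7200927734375), 86.50202178955078), [[461.0, -480.0], [728.0, -496.0], [745.0, -206.0], [479.0, -190.0]])
0.07 [('t', 144), [0.564, -0.397, 0.658, -0.298], ('s', 248), [0.56, -0.407, 0.656, -0.301]]
0.08 [('t', 38), [0.568, -0.388, 0.65, -0.295], ('s', 130), [0.57, -0.403, 0.645, -0.292]]
0.09 [('t', 39), [0.576, -0.394, 0.65, -0.29], ('s', 114), [0.574, -0.403, 0.645, -0.297]]
0.1 [('t', 34), [0.578, -0.387, 0.651, -0.286], ('s', 124), [0.576, -0.402, 0.645, -0.293]]
0.11 [('t', 41), [0.581, -0.392, 0.647, -0.282], ('s', 124), [0.579, -0.403, 0.645, -0.287]]
0.12 [('t', 38), [0.585, -0.382, 0.651, -0.278], ('s', 130), [0.581, -0.403, 0.644, -0.281]]
0.13 [('t', 35), [0.587, -0.39, 0.65, -0.274], ('s', 117), [0.584, -0.402, 0.644, -0.278]]
0.14 [('t',
[... 848 characters left out ...]
404, 0.657, -0.238], ('s', 148), [0.623, -0.406, 0.654, -0.376]]
0.24 [('t', 53), [0.627, -0.404, 0.654, -0.373], ('s', 75), [0.624, -0.404, 0.653, -0.373]]
0.25 [('t', 0), ('s', 0)]
spanner 749 [0.59419867 0.17069775 0.01721117] [0.01247408 0.01691935 0.02302216] (((572.9363403320312, 202.06991577148438), (182.98849487304688, 129.73121643066406), 20.43109130859375), [[465.0, 231.0], [510.0, 109.0], [681.0, 173.0], [636.0, 295.0]])
can 842 [ 0.392 -0.275  0.1  ] [ 0.458 -0.212  0.223]
sleeve 149 [ 0.5   -0.255  0.031] [ 0.538 -0.216  0.048]
red 787 [ 0.543 -0.167  0.006] [0.627 0.002 0.023]
mat 10732 [0.344 0.045 0.002] [0.724 0.446 0.028]
vise 5550 [ 0.141 -0.129  0.02 ] [0.449 0.024 0.158]
```

View pics/crop1.png

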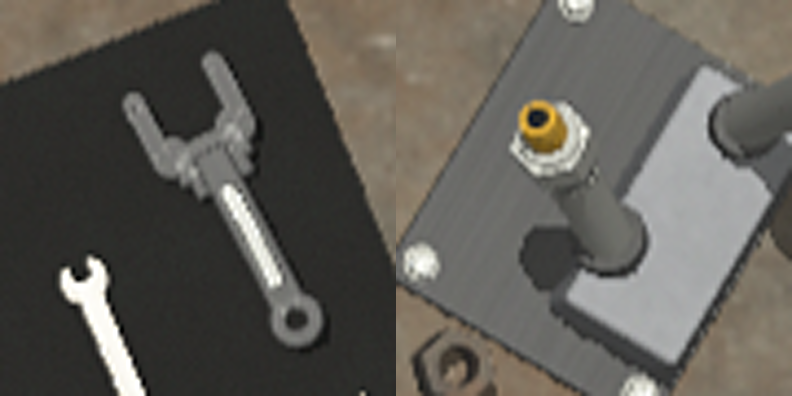

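```bash
cat > fit.py <<'E'
from h import *
from scipy.optimize import least_squares
T=dict(np.load("top0.npz"));S=dict(np.load("side0.npz"));W=cloud(T);V=cloud(S)
def win(W,u0,u1,v0,v1):
    p=W[v0:v1,u0:u1].reshape(-1,3);return p[~np.isnan(p[:,0])]
def box(q,c,h):
    d=abs(q-c)-h;return np.linalg.norm(np.maximum(d,0),axis=1)+np.minimum(d.max(1),0)
def cyl(q,a,b,r):
    a,b=np.array(a),np.array(b);L=np.linalg.norm(b-a);u=(b-a)/L
    s=(q-a)@u;rr=np.linalg.norm(q-a-np.outer(s,u),axis=1)
    d=np.c_[rr-r,abs(s-L/2)-L/2];return np.linalg.norm(np.maximum(d,0),axis=1)+np.minimum(d.max(1),0)
n=np.array([-np.sin(np.radians(27)),0,np.cos(np.radians(27))]);c=np.array([-60,0,190])/1e3
def sdf(q):
    return np.min([box(q,[0,.03,.005],[.085,.1,.005]),box(q,[.035,.035,.03],[.035,.075,.03]),cyl(q,[.035,.09,0],[.035,.09,.225],.0135),
      cyl(q,c-n*.16,c-n*.014,.0135),cyl(q,c-n*.012,c+n*.012,.018),cyl(q,c,c+n*.04,.01),cyl(q,[.035,.09,.215],[.035,.09,.24],.018)],axis=0)
def fr(p):
    co,s=np.cos(p[2]),np.sin(p[2]);return np.array([[co,-s,0],[s,co,0],[0,0,1]])
for nm,P in(("top",win(W,400,512,176,276)),("side",win(V,375,485,250,388))):
    def res(p,P=P): return sdf((P-[p[0],p[1],p[3]])@fr(p))
    P=P[P[:,2]>.004]
    r=least_squares(res,[.6,-.3,np.radians(-123.8),0],loss="soft_l1",f_scale=.002,x_scale=[.01,.01,.1,.01])
    p=r.x;R=fr(p);o=np.array([p[0],p[1],p[3]])
    print(nm,p.round(4),np.degrees(p[2]),np.median(abs(r.fun)).round(4),"nut",(R@c+o).round(4),"axis",(R@n).round(3),"riser",(R@[.035,.09,.24]+o).round(3))
# spanner: grey/bright pixels on mat
g=T["pixels"][195:275,210:275].max(2);m=(g>62).astype(np.uint8)
k,l,st,ce=cv2.connectedComponentsWithStats(m)
i=1+np.argmax(st[1:,4]);print(st[i],ce[i])
K=T["camera_matrix"];v,u=np.nonzero(l==i);u=u+210;v=v+195
ray=np.c_[(u-K[0,2])/K[0,0],(v-K[1,2])/K[1,1],np.ones(len(u))]@T["R"];C=-T["R"].T@T["t"]
X=C+ray*((.018-C[2])/ray[:,2])[:,None];print(len(X))
w=X[:,:2];print("z",np.percentile(W[v,u,2],[5,25,50,75,95]).round(4))
def sp(q): # 2D model outline of spanner
    q=np.c_[q,np.zeros(len(q))]
    return np.min([box(q,[.02,0,0],[.06,.01,1]),cyl(q,[-.04,0,-1],[-.04,0,1],.015),box(q,[.068,0,0],[.008,.028,1]),box(q,[.09,.0245,0],[.02,.0065,1]),box(q,[.09,-.0245,0],[.02,.0065,1])],axis=0)
# align by centroid+PCA then mask IoU style fit
e=w-w.mean(0);ax=np.linalg.svd(e,full_matrices=False)[2][0];ax*=np.sign(ax[0])
s=e@ax;t=e@[-ax[1],ax[0]]
print("pca",w.mean(0).round(4),np.degrees(np.arctan2(ax[1],ax[0])),"s",s.min(),s.max(),"t",t.min(),t.max())
for a in np.arange(-.09,.09,.01):
    k=(s>a)&(s<a+.01)
    if k.sum():print(a.round(2),t[k].min().round(4),t[k].max().round(4),t[k].mean().round(4))
E
python3 fit.py
```

```text
top [ 5.7520e-01 -3.3590e-01 -1.6851e+00 -1.2000e-03] -96.54999704551214 0.0079 nut [ 0.5821 -0.2763  0.1888] axis [0.052 0.451 0.891] riser [ 0.661 -0.381  0.239]
side [ 0.6273 -0.2935 -1.5017  0.0031] -86.04287238751117 0.0412 nut [ 0.6232 -0.2336  0.1931] axis [-0.031  0.453  0.891] riser [ 0.72  -0.322  0.243]
[  8   6  45  68 775] [31.81677419 38.20516129]
775
z [nan nan nan nan nan]
pca [0.6    0.1723] 26.009304956817207 s -0.09264599470338772 0.07376786304291745 t -0.03047956780702464 0.030852708020993214
-0.09 -0.0124 0.0133 0.0007
-0.08 -0.0146 0.0132 -0.0012
-0.07 -0.0095 0.011 0.0004
-0.06 -0.0096 0.0086 -0.0006
-0.05 -0.0097 0.0086 -0.0004
-0.04 -0.0098 0.0095 -0.0004
-0.03 -0.0089 0.0094 0.0004
-0.02 -0.009 0.0093 0.0003
-0.01 -0.0091 0.0091 0.0
-0.0 -0.0168 0.0165 -0.0002
0.01 -0.0213 0.0217 0.0007
0.02 -0.0289 0.0301 0.001
0.03 -0.0301 0.0301 -0.0004
0.04 -0.0303 0.03 -0.0009
0.05 -0.0304 0.0299 -0.0011
0.06 -0.0305 0.0309 0.0016
0.07 -0.0284 0.0275 -0.0044
```

```bash
cat > fit2.py <<'E'
exec(open("fit.py").read().split("for nm,P")[0])
for nm,P0 in(("top",win(W,400,512,176,276)),("side",win(V,375,485,250,388))):
    P0=P0[P0[:,2]>.005];p=np.array([.583,-.309,np.radians(-123.8),0])
    for tr in(.025,.012,.006,.006):
        f=lambda p,P: sdf((P-[p[0],p[1],p[3]])@fr(p))
        P=P0[abs(f(p,P0))<tr]
        r=least_squares(f,p,args=(P,),loss="soft_l1",f_scale=.002,x_scale=[.01,.01,.1,.01]);p=r.x
    R=fr(p);o=np.array([p[0],p[1],p[3]])
    print(nm,len(P0),len(P),p.round(4),np.degrees(p[2]),np.median(abs(r.fun)).round(4),"nut",(R@c+o).round(4),"axis",(R@n).round(3),"riser",(R@[.035,.09,.24]+o).round(3))
    q=((P0-o)@R-c); z=q@n; k=(z>-.011)&(z<.011); x=np.array([np.cos(np.radians(27)),0,np.sin(np.radians(27))])
    a=q[k]@x;b=q[k][:,1]; rr=np.hypot(a,b);th=np.degrees(np.arctan2(b,a));kk=rr<.024
    a,b,rr,th=a[kk],b[kk],rr[kk],th[kk];print(len(a))
    for t0 in range(-180,180,10):
        j=(th>=t0)&(th<t0+10)&(rr>.014)
        if j.sum()>1:print(t0,j.sum(),np.percentile(rr[j]*1e3,[20,50,90]).round(1),end="; ")
    print()
    # hex fit: max over 6 normals of support = 17mm
    j=(rr>.0155)
    best=min(((np.minimum(abs(np.max([a[j]*np.cos(ph+i*np.pi/3)+b[j]*np.sin(ph+i*np.pi/3) for i in range(6)],axis=0)-.017),.003).mean(),np.degrees(ph)) for ph in np.radians(np.arange(0,60,1))))
    print("hex",best)
E
python3 fit2.py
```

```text
top 5934 5526 [ 5.8450e-01 -3.1070e-01 -2.1422e+00 -8.0000e-04] -122.73655868417666 0.0014 nut [ 0.617  -0.2603  0.1892] axis [0.246 0.382 0.891] riser [ 0.641 -0.389  0.239]
98
-150 2 [16.7 16.9 17. ]; -140 2 [16.2 17.2 18.5]; -120 2 [17.1 17.3 17.5]; -100 4 [16.6 18.  18.4]; -90 4 [16.1 17.9 18.6]; -80 8 [17.9 18.6 19.6]; -70 5 [16.9 17.5 18.2]; -60 6 [15.7 17.5 19. ]; -50 6 [15.9 17.1 18. ]; -40 7 [16.5 17.6 18.5]; -30 8 [18.4 18.8 19.6]; -20 7 [17.1 18.3 19.2]; -10 4 [16.3 17.3 18.6]; 0 7 [16.  16.7 17.2]; 10 5 [16.8 17.2 18.6]; 20 5 [17.  17.6 18.4]; 30 3 [18.1 18.5 18.7]; 40 2 [15.8 16.6 17.7]; 90 2 [17.7 18.  18.3]; 
hex (np.float64(0.0006833093100994961), np.float64(9.0))
side 8763 7398 [ 5.8360e-01 -3.1020e-01 -2.1433e+00  3.0000e-04] -122.80089284770509 0.0009 nut [ 0.6161 -0.2598  0.1903] axis [0.246 0.382 0.891] riser [ 0.64  -0.388  0.24 ]
196
-90 3 [17.8 17.8 18. ]; -80 12 [16.7 18.6 19.4]; -70 10 [16.6 18.1 19.4]; -60 12 [16.1 17.2 18.4]; -50 13 [16.4 17.4 18.3]; -40 16 [17.6 18.  20. ]; -30 12 [16.8 18.9 21.7]; -20 21 [17.5 18.5 19.9]; -10 15 [16.9 17.4 19.6]; 0 15 [15.3 16.3 18.5]; 10 15 [16.  16.7 19.7]; 20 16 [16.4 18.5 20.1]; 30 15 [17.9 19.3 20.5]; 40 7 [17.7 18.4 19.1]; 70 8 [17.  17.1 17.4]; 80 2 [17.  17.1 17.2]; 
hex (np.float64(0.0009349471238631054), np.float64(7.0))
```

```bash
cat >> h.py <<'E'
from scipy.spatial.transform import Rotation as Ro
def go(p,az=None):
    "shift (tool axes, mm), turn so that tool y has azimuth az deg (mod 180)"
    from workcell import sense
    s=sense();q=s["tool_rot"];R=Ro.from_quat([q[1],q[2],q[3],q[0]]).as_matrix()
    a=np.degrees(np.arctan2(R[1,1],R[0,1]));t=0 if az is None else (a-az+90)%180-90
    d=(R.T@(np.array(p)-s["tool_pos"])*1e3)
    print("t",round(s["t"],2),"pos",s["tool_pos"].round(4),"az",a.round(2),"q",s["joint_positions"].round(2),"gap",round(s["finger_gap"],4),"F",s["force"].round(1),"M",s["torque"].round(2))
    print("shift",d.round(1),"turn",np.radians(t).round(3),"+/-pi",np.radians(t-180*np.sign(t)).round(3))
E
python3 -c "
from h import *
go([.40,.12,.42],30);go([.6165,-.26,.42],2.2)"
```

```text
t 0.1 pos [0.1783 0.4935 0.4039] az 70.13 q [ 1.22  0.26 -0.14  1.17 -0.    1.57] gap 0.0854 F [ 0.2 -0.   0.2] M [0.01 0.02 0.01]
shift [-335.4 -275.9  -15.6] turn 0.7 +/-pi -2.441
t 0.1 pos [0.1783 0.4935 0.4039] az 70.13 q [ 1.22  0.26 -0.14  1.17 -0.    1.57] gap 0.0854 F [ 0.2 -0.   0.2] M [0.01 0.02 0.01]
shift [-668.2 -559.7  -15.1] turn 1.186 +/-pi -1.956
```

Emit:
servo_tool:
  plan: [-335,-276,-15,0.7,1,-335,-276,-15,0.7,1,-335,-276,-15,0.7,1,-335,-276,-15,0.7,1,-335,-276,-15,0.7,1,-335,-276,-15,0.7,1,-335,-276,-15,0.7,1,-335,-276,-15,0.7,1,-335,-276,-15,0.7,1,-335,-276,-15,0.7,1]
  newtons: 40

```text
t: 1.1
tool_pos: [0.4012, 0.1173, 0.4196]
tool_rot: [0.001, 0.503, 0.864, -0.0]
force: [0.3, -0.1, 0.0]
finger_gap: 0.0854
gripper_force: 0.0
```

```bash
python3 -c "
from h import *
go([.6165,-.26,.42],2.2)"
```

```text
t 1.1 pos [0.4012 0.1173 0.4196] az 29.65 q [ 0.28  0.07 -0.34  1.16 -0.    1.34] gap 0.0854 F [ 0.3 -0.1  0. ] M [-0.    0.02  0.01]
shift [-4.344e+02  4.000e-01  2.000e-01] turn 0.479 +/-pi -2.662
```

Emit:
servo_tool:
  plan: [-434,0,0,0.479,1,-434,0,0,0.479,1,-434,0,0,0.479,1,-434,0,0,0.479,1,-434,0,0,0.479,1,-434,0,0,0.479,1,-434,0,0,0.479,1,-434,0,0,0.479,1,-434,0,0,0.479,1,-434,0,0,0.479,1,-434,0,0,0.479,1]

```text
t: 2.2
tool_pos: [0.6171, -0.2552, 0.4184]
tool_rot: [-0.001, 0.691, 0.723, -0.0]
force: [-0.1, 0.8, 0.2]
finger_gap: 0.0854
gripper_force: 0.0
```

```bash
python3 -c "
from h import *
go([.6165,-.26,.345],2.2)
from workcell import *
a=snapshot('side');b=snapshot('top')
cv2.imwrite('pics/c2.png',np.hstack([cv2.resize(a['pixels'][150:400,320:520],(400,500)),cv2.resize(b['pixels'][140:290,390:510],(400,500))]))"
```

```text
t 2.2 pos [ 0.6171 -0.2552  0.4184] az 2.56 q [-0.39  0.51  0.29  1.35  0.    1.13] gap 0.0854 F [-0.1  0.8  0.2] M [ 0.03  0.05 -0.03]
shift [-4.9 -0.6 73.4] turn 0.006 +/-pi -3.135
```

View pics/c2.png

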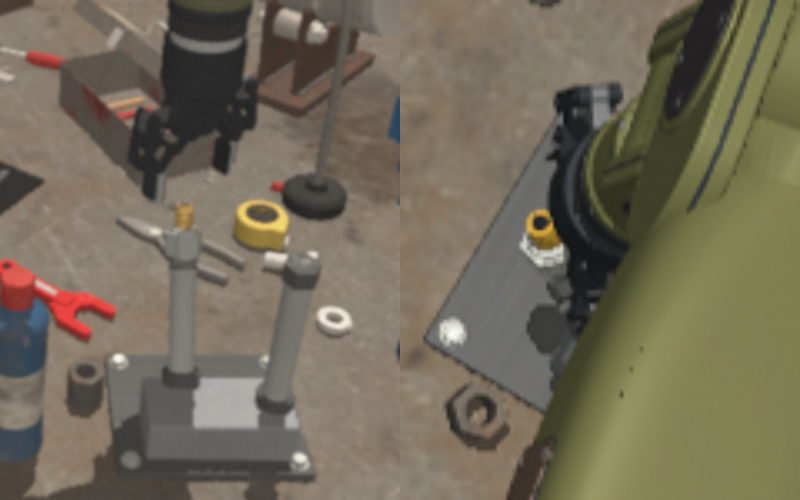

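The open fingers straddle the nut, which is at (185,240) in the left half, so I'm going down.

Emit:
servo_tool:
  plan: [0,0,35,0,1,0,0,74,0,1,0,0,74,0,1,0,0,74,0,1]

```text
t: 2.7
tool_pos: [0.6163, -0.2541, 0.3462]
tool_rot: [-0.001, 0.691, 0.723, -0.0]
force: [0.2, 0.1, 1.0]
finger_gap: 0.0853
gripper_force: 0.0
```

```bash
python3 -c "
from h import *
go([.6165,-.26,.345],2.2)"
```

```text
t 2.7 pos [ 0.6163 -0.2541  0.3462] az 2.66 q [-0.39  0.53  0.14  1.18  0.    1.13] gap 0.0853 F [0.2 0.1 1. ] M [-0.04  0.02 -0.  ]
shift [-5.9 -0.1  1.2] turn 0.008 +/-pi -3.134
```

Emit:
servo_tool:
  plan: [-6,0,1,0,1,-6,0,1,0,0.4,-6,0,1,0,-0.3,-6,0,1,0,-0.6,-6,0,1,0,-0.6,-6,0,1,0,-0.6,-6,0,1,0,-0.6,-6,0,1,0,-0.6]
  newtons: 30

```text
t: 3.5
tool_pos: [0.6161, -0.2617, 0.346]
tool_rot: [-0.0, 0.691, 0.723, -0.001]
force: [-3.5, -0.4, 6.7]
finger_gap: 0.0376
gripper_force: 29.6
```

```bash
python3 -c "
from h import *
go([.6165,-.26,.345],2.2)"
```

```text
t 3.5 pos [ 0.6161 -0.2617  0.346 ] az 2.54 q [-0.4   0.54  0.14  1.18 -0.    1.13] gap 0.0376 F [-3.5 -0.4  6.7] M [-0.03  1.13  0.03]
shift [1.7 0.5 1. ] turn 0.006 +/-pi -3.136
```

Emit:
servo_tool:
  plan: [-6,0,1,0.12,-0.6,-6,0,1,0.24,-0.6,-6,0,1,0.36,-0.6,-6,0,1,0.48,-0.6,-6,0,1,0.6,-0.6,-6,0,1,0.6,-0.6]

```text
t: 4.1
tool_pos: [0.6148, -0.2646, 0.343]
tool_rot: [-0.005, 0.874, 0.486, -0.002]
force: [-7.9, 8.3, 5.8]
finger_gap: 0.0344
gripper_force: 29.6
```

```bash
python3 -c "
from h import *
go([.6165,-.26,.345],2.2)"
```

```text
t 4.1 pos [ 0.6148 -0.2646  0.343 ] az -31.8 q [-0.41  0.54  0.15  1.18  0.    1.72] gap 0.0344 F [-7.9  8.3  5.8] M [1.4  1.68 0.14]
shift [ 4.9 -1.  -2. ] turn -0.593 +/-pi 2.548
```

Emit:
servo_tool:
  plan: [5,-3.4,-1,0,-0.6,5,-3.4,-1,0.12,-0.6,5,-3.4,-1,0.24,-0.6,5,-3.4,-1,0.36,-0.6,5,-3.4,-1,0.36,-0.6]

```text
t: 4.6
tool_pos: [0.6141, -0.2619, 0.3431]
tool_rot: [-0.001, 0.947, 0.321, -0.005]
force: [-10.6, -1.1, -2.7]
finger_gap: 0.0347
gripper_force: 51.0
```

```bash
python3 -c "
from h import *
go([.6165,-.26,.345],2.2)"
```

```text
t 4.6 pos [ 0.6141 -0.2619  0.3431] az -52.5 q [-0.4   0.54  0.14  1.18 -0.01  2.09] gap 0.0347 F [-10.6  -1.1  -2.7] M [-1.38  1.06  0.54]
shift [ 3.  -0.1 -1.9] turn -0.955 +/-pi 2.187
```

Emit:
servo_tool:
  plan: [0,0,0,0.05,-0.6,0,0,0,0.1,-0.6,0,0,0,0.1,-0.6]

```text
t: 4.9
tool_pos: [0.6139, -0.2617, 0.3428]
tool_rot: [-0.001, 0.962, 0.275, -0.006]
force: [-10.8, 0.1, -3.0]
finger_gap: 0.0344
gripper_force: 63.4
```

```bash
python3 -c "
from h import *
go([.6165,-.26,.345],2.2)"
```

```text
t 4.9 pos [ 0.6139 -0.2617  0.3428] az -58.11 q [-0.4   0.54  0.14  1.18 -0.01  2.18] gap 0.0344 F [-10.8   0.1  -3. ] M [-1.59  1.03  0.92]
shift [ 3.  -0.1 -2.2] turn -1.053 +/-pi 2.089
```

Emit:
servo_tool:
  plan: [0,0,0,0,1,0,0,0,0,1,0,0,0,0,1,0,0,-50,0,1,0,0,-90,0,1,-100,0,-90,0,1,-150,0,-90,0,1,-150,0,-90,0,1]

```text
t: 5.7
tool_pos: [0.4891, -0.3411, 0.4357]
tool_rot: [0.001, 0.961, 0.275, 0.001]
force: [0.5, -1.3, 0.7]
finger_gap: 0.0858
gripper_force: 0.0
```

```bash
cat > hexm.py <<'E'
import sys
src=open("fit.py").read().split("for nm,P")[0]
exec(src)
from workcell import snapshot
from h import go
C0=np.array([.6165,-.26,.190]);yaw=np.radians(-122.8);R=fr([0,0,yaw]);n=R@n;x=R@[np.cos(np.radians(27)),0,np.sin(np.radians(27))];y=R@[0,1,0]
def hexa(d,adj=True):
    P=cloud(d).reshape(-1,3);P=P[np.linalg.norm(P-C0,axis=1)<.035]-C0
    z=P@n;k=(z>-.010)&(z<.009);a,b=(P@x)[k],(P@y)[k];rr=np.hypot(a,b);k=(rr>.0155)&(rr<.023);a,b=a[k],b[k]
    if len(a)<20:return len(a)
    best=(9,)
    for da in np.arange(-.002,.0021,.0005):
      for db in np.arange(-.002,.0021,.0005):
        for ph in range(0,60):
          f=np.minimum(abs(np.max([(a-da)*np.cos(np.radians(ph+60*i))+(b-db)*np.sin(np.radians(ph+60*i)) for i in range(6)],axis=0)-.017),.003).mean()
          if f<best[0]:best=(f,ph,da,db)
    return len(a),best
for nme in("side","top"):
    d=snapshot(nme);np.savez(nme+"_l.npz",**d);print(nme,hexa(d))
    if len(sys.argv)>1:
        f=dict(np.load(nme+"0.npz"));print(" start",hexa(f))
go([.6165,-.26,.345],2.2)
E
python3 hexm.py 1
```

```text
side (109, (np.float64(0.0009676063083188107), 12, np.float64(0.0), np.float64(-0.0005)))
 start (156, (np.float64(0.0009415055788484402), 7, np.float64(0.0005), np.float64(-0.0005)))
top (63, (np.float64(0.0005986013288788153), 10, np.float64(-0.0005), np.float64(0.0005)))
 start (58, (np.float64(0.0006102207786415956), 11, np.float64(-0.0005), np.float64(0.0)))
t 5.8 pos [ 0.4855 -0.3429  0.4359] az -58.5 q [-0.61  0.37  0.11  1.31 -0.    1.98] gap 0.0856 F [ 0.5 -0.2 -0.3] M [-0.01 -0.03 -0.03]
shift [155.2  -2.3  90.6] turn -1.059 +/-pi 2.082
```

Emit:
servo_tool:
  plan: [50,0,0,-0.15,1,100,0,0,-0.3,1,155,-2,0,-0.45,1,155,-2,0,-0.6,1,155,-2,0,-0.75,1,155,-2,0,-0.9,1,155,-2,0,-1.05,1,155,-2,0,-1.08,1,155,-2,0,-1.08,1,155,-2,0,-1.08,1]
  newtons: 30

```text
t: 6.8
tool_pos: [0.6208, -0.2567, 0.4349]
tool_rot: [0.0, 0.684, 0.73, 0.0]
force: [-0.9, -0.0, -0.7]
finger_gap: 0.085
gripper_force: 0.0
```

```bash
python3 -c "
from h import *
go([.6165,-.26,.345],3.5)"
```

```text
t 6.8 pos [ 0.6208 -0.2567  0.4349] az 3.7 q [-0.39  0.52  0.34  1.39  0.    1.11] gap 0.085 F [-0.9 -0.  -0.7] M [-0.03  0.03  0.  ]
shift [-3.  -4.6 89.8] turn 0.004 +/-pi -3.138
```

Emit:
servo_tool:
  plan: [-3,-4.5,45,0,1,-3,-4.5,90,0,1,-3,-4.5,90,0,0.4,-3,-4.5,90,0,-0.3,-3,-4.5,90,0,-0.6,-3,-4.5,90,0,-0.6,-3,-4.5,90,0,-0.6,-3,-4.5,90,0,-0.6]

```text
t: 7.6
tool_pos: [0.6157, -0.2608, 0.3484]
tool_rot: [0.001, 0.684, 0.729, -0.0]
force: [-4.7, -0.6, 3.9]
finger_gap: 0.0376
gripper_force: 30.0
```

Emit:
servo_tool:
  plan: [0,0,0,0.08,-0.6,0,0,0,0.16,-0.6,0,0,0,0.16,-0.6]

```text
t: 7.9
tool_pos: [0.6155, -0.2609, 0.348]
tool_rot: [0.001, 0.74, 0.672, -0.001]
force: [-5.5, 0.1, 3.1]
finger_gap: 0.0371
gripper_force: 29.7
```

```bash
python3 -c "
from h import *
go([.6165,-.26,.345],2.2)"
```

```text
t 7.9 pos [ 0.6155 -0.2609  0.348 ] az -5.53 q [-0.4   0.53  0.14  1.18 -0.    1.27] gap 0.0371 F [-5.5  0.1  3.1] M [-0.3   0.96  0.08]
shift [1.  0.9 3. ] turn -0.135 +/-pi 3.007
```

Still loose (Mz is 0.08), so I'll continue in small turns.

Emit:
servo_tool:
  plan: [0,0,0,0.08,-0.6,0,0,0,0.16,-0.6,0,0,0,0.16,-0.6]

```text
t: 8.2
tool_pos: [0.6153, -0.2613, 0.3475]
tool_rot: [0.001, 0.792, 0.611, -0.001]
force: [-6.0, -2.4, 1.8]
finger_gap: 0.0371
gripper_force: 29.8
```

```bash
python3 -c "
from h import *
go([.6165,-.26,.345],2.2)"
```

```text
t 8.2 pos [ 0.6153 -0.2613  0.3475] az -14.66 q [-0.4   0.53  0.14  1.18 -0.    1.43] gap 0.0371 F [-6.  -2.4  1.8] M [-0.56  1.36  0.48]
shift [1.6 0.8 2.5] turn -0.294 +/-pi 2.847
```

Emit:
servo_tool:
  plan: [0,0,0,0.06,-0.6,0,0,0,0.12,-0.6,0,0,0,0.12,-0.6]
  newtons: 40

```text
t: 8.5
tool_pos: [0.6152, -0.2611, 0.3476]
tool_rot: [0.001, 0.827, 0.563, -0.001]
force: [-6.8, -1.6, 1.6]
finger_gap: 0.0363
gripper_force: 39.6
```

```bash
python3 -c "
from h import *
go([.6165,-.26,.345],2.2)"
```

```text
t 8.5 pos [ 0.6152 -0.2611  0.3476] az -21.5 q [-0.4   0.53  0.14  1.18 -0.    1.55] gap 0.0363 F [-6.8 -1.6  1.6] M [-0.48  1.46  0.56]
shift [1.5 0.8 2.6] turn -0.414 +/-pi 2.728
```

Emit:
servo_tool:
  plan: [0,0,0,0,1,0,0,0,0,1,0,0,0,0,1,0,0,-50,0,1,0,0,-90,0,1,-100,0,-90,0,1,-150,0,-90,0,1,-150,0,-90,0,1]

```text
t: 9.3
tool_pos: [0.5612, -0.4009, 0.4363]
tool_rot: [0.002, 0.826, 0.564, 0.001]
force: [1.4, -0.2, -0.3]
finger_gap: 0.0853
gripper_force: 0.0
```

```bash
python3 hexm.py
```

```text
side (112, (np.float64(0.0008734445443503661), 57, np.float64(0.0), np.float64(-0.0005)))
top (65, (np.float64(0.0005177016278906651), 55, np.float64(-0.0005), np.float64(0.0005)))
t 9.4 pos [ 0.5588 -0.4054  0.435 ] az -21.9 q [-0.63  0.56  0.41  1.42 -0.    1.33] gap 0.0856 F [ 0.4  1.6 -0.5] M [-0.03 -0.02  0.02]
shift [156.7  -0.9  89.5] turn -0.421 +/-pi 2.721
```

Emit:
servo_tool:
  plan: [50,0,0,-0.15,1,100,0,0,-0.22,1,150,0,0,-0.22,1,157,-1,0,-0.22,1,157,-1,0,-0.22,1,157,-1,45,-0.22,1,157,-1,88,-0.22,1,157,-1,88,-0.22,0.6,157,-1,88,-0.22,0.2,157,-1,88,-0.22,0]
  newtons: 60

```text
t: 10.4
tool_pos: [0.6186, -0.2547, 0.3498]
tool_rot: [0.002, 0.76, 0.65, 0.001]
force: [0.4, -0.8, -0.1]
finger_gap: 0.0441
gripper_force: 0.0
```

```bash
python3 -c "
from h import *
go([.6165,-.26,.347],-9.3)"
```

```text
t 10.4 pos [ 0.6186 -0.2547  0.3498] az -8.95 q [-0.39  0.53  0.14  1.18 -0.    1.34] gap 0.0441 F [ 0.4 -0.8 -0.1] M [-0.09 -0.01  0.02]
shift [-5.5 -1.2  2.8] turn 0.006 +/-pi -3.135
```

Emit:
servo_tool:
  plan: [-5.5,-1,2,0,0,-5.5,-1,2,0,-0.6,-5.5,-1,2,0,-0.6,-5.5,-1,2,0,-0.6,-5.5,-1,2,0,-0.6]

```text
t: 10.9
tool_pos: [0.6154, -0.2599, 0.3476]
tool_rot: [0.002, 0.76, 0.65, -0.001]
force: [-2.9, -1.3, 6.4]
finger_gap: 0.0352
gripper_force: 59.3
```

Emit:
servo_tool:
  plan: [0,0,0,0.06,-0.6,0,0,0,0.12,-0.6,0,0,0,0.12,-0.6]

```text
t: 11.2
tool_pos: [0.6154, -0.2598, 0.3477]
tool_rot: [0.002, 0.797, 0.604, -0.001]
force: [-4.5, -1.2, 5.5]
finger_gap: 0.0348
gripper_force: 59.0
```

```bash
python3 -c "
from h import *
go([.6165,-.26,.347],-9.3)"
```

```text
t 11.2 pos [ 0.6154 -0.2598  0.3477] az -15.76 q [-0.4   0.53  0.14  1.18 -0.    1.45] gap 0.0348 F [-4.5 -1.2  5.5] M [-0.49  0.82  0.64]
shift [0.1 1.1 0.7] turn -0.113 +/-pi 3.029
```

Emit:
servo_tool:
  plan: [0,0,0,0,1,0,0,0,0,1,0,0,0,0,1,0,0,-50,0,1,0,0,-90,0,1,0,0,-90,0,1]

```text
t: 11.8
tool_pos: [0.617, -0.2592, 0.4416]
tool_rot: [0.005, 0.797, 0.603, 0.003]
force: [-0.3, -0.1, 1.0]
finger_gap: 0.0854
gripper_force: 0.0
```

```bash
python3 -c "
from h import *
go([.5832,.1641,.35],116)"
```

```text
t 11.8 pos [ 0.617  -0.2592  0.4416] az -15.76 q [-0.4   0.51  0.34  1.39  0.    1.45] gap 0.0854 F [-0.3 -0.1  1. ] M [-0.05 -0.05 -0.02]
shift [ 398.4 -148.6   89.3] turn 0.842 +/-pi -2.3
```

Emit:
servo_tool:
  plan: [398,-149,0,-2.3,1,398,-149,0,-2.3,1,398,-149,0,-2.3,1,398,-149,0,-2.3,1,398,-149,90,-2.3,1,398,-149,90,-2.3,1,398,-149,90,-2.3,1,398,-149,90,-2.3,1,398,-149,90,-2.3,1,398,-149,90,-2.3,1,398,-149,90,-2.3,1,398,-149,90,-2.3,1]

```text
t: 13.0
tool_pos: [0.5803, 0.1656, 0.3439]
tool_rot: [-0.0, 0.019, 1.0, -0.0]
force: [-0.3, 0.2, 0.1]
finger_gap: 0.0853
gripper_force: 0.0
```

```bash
python3 hexm.py; python3 -c "
from h import *
go([.5832,.1641,.179],116)"
```

```text
side (171, (np.float64(0.0009760757916256207), 47, np.float64(0.0005), np.float64(-0.0005)))
top (64, (np.float64(0.0004855412242188604), 46, np.float64(-0.0005), np.float64(0.0005)))
t 13.1 pos [0.5805 0.1651 0.3441] az 87.39 q [ 0.28  0.42 -0.05  1.09  0.    0.32] gap 0.0857 F [-1.1 -0.1  0.4] M [ 0.05  0.01 -0.02]
shift [ -55.4 -423.    -0.9] turn 1.487 +/-pi -1.655
t 13.1 pos [0.5805 0.1651 0.3441] az 87.39 q [ 0.28  0.42 -0.05  1.09  0.    0.32] gap 0.0857 F [-1.1 -0.1  0.4] M [ 0.05  0.01 -0.02]
shift [ -2.8  -0.8 165.1] turn -0.499 +/-pi 2.642
```

Emit:
servo_tool:
  plan: [-3,-1,40,-0.15,1,-3,-1,80,-0.3,1,-3,-1,90,-0.45,1,-3,-1,100,-0.5,1,-3,-1,100,-0.5,1,-3,-1,100,-0.5,1]

```text
t: 13.7
tool_pos: [0.5836, 0.1635, 0.2447]
tool_rot: [-0.0, -0.224, 0.975, 0.0]
force: [0.3, -0.2, 0.5]
finger_gap: 0.0854
gripper_force: 0.0
```

```bash
python3 -c "
from h import *
go([.5832,.1641,.179],116)"
```

```text
t 13.7 pos [0.5836 0.1635 0.2447] az 115.84 q [ 0.27  0.5  -0.2   0.87  0.   -0.18] gap 0.0854 F [ 0.3 -0.2  0.5] M [-0.02 -0.03  0.  ]
shift [ 0.1  0.7 65.7] turn -0.003 +/-pi 3.139
```

Emit:
servo_tool:
  plan: [0,0,40,0,1,0,0,64,0,0.5,0,0,65,0,0,0,0,65,0,-0.4,0,0,65,0,-0.8,0,0,65,0,-0.8,0,0,65,0,-0.8,0,0,65,0,-0.8,0,0,65,0,-0.8]
  newtons: 100

```text
t: 14.6
tool_pos: [0.5845, 0.1641, 0.1822]
tool_rot: [0.002, -0.225, 0.974, 0.0]
force: [-1.1, 0.3, 6.2]
finger_gap: 0.0167
gripper_force: 98.9
```

```bash
python3 -c "
from h import *
go([.5832,.1641,.279],116)"
```

```text
t 14.6 pos [0.5845 0.1641 0.1822] az 116.02 q [ 0.27  0.56 -0.28  0.73  0.   -0.18] gap 0.0167 F [-1.1  0.3  6.2] M [0.1  0.21 0.06]
shift [  0.7   0.6 -96.8] turn 0.0 +/-pi -3.141
```

Emit:
servo_tool:
  plan: [0,0,-40,0,-0.8,0,0,-80,0,-0.8,0,0,-120,0,-0.8,0,0,-120,0,-0.8]

```text
t: 15.0
tool_pos: [0.5858, 0.1643, 0.3066]
tool_rot: [0.006, -0.225, 0.974, 0.0]
force: [2.0, 0.8, -2.9]
finger_gap: 0.0168
gripper_force: 99.2
```

```bash
python3 -c "
from h import *
from workcell import *
go([.5832,.1641,.279],116)
a=snapshot('side');b=snapshot('top')
np.savez('side_l.npz',**a);np.savez('top_l.npz',**b)
K=a['camera_matrix'];p=K@(a['R']@np.array([.584,.164,.15])+a['t']);u,v=(p[:2]/p[2]).astype(int);print(u,v)
p=K@(b['R']@np.array([.584,.164,.15])+b['t']) if 0 else b['camera_matrix']@(b['R']@np.array([.584,.164,.15])+b['t']);U,VV=(p[:2]/p[2]).astype(int);print(U,VV)
cv2.imwrite('pics/c3.png',np.hstack([cv2.resize(x['pixels'][q-55:q+55,w-45:w+45],(390,476),interpolation=2) for x,w,q in((a,u,v),(b,U,VV))]))"
```

```text
t 15.0 pos [0.5858 0.1643 0.3066] az 116.0 q [ 0.27  0.45 -0.11  1.   -0.   -0.18] gap 0.0168 F [ 2.   0.8 -2.9] M [ 0.01 -0.08 -0.05]
shift [ 2.7  1.1 27.6] turn 0.0 +/-pi -3.142
297 206
238 235
```

View pics/c3.png

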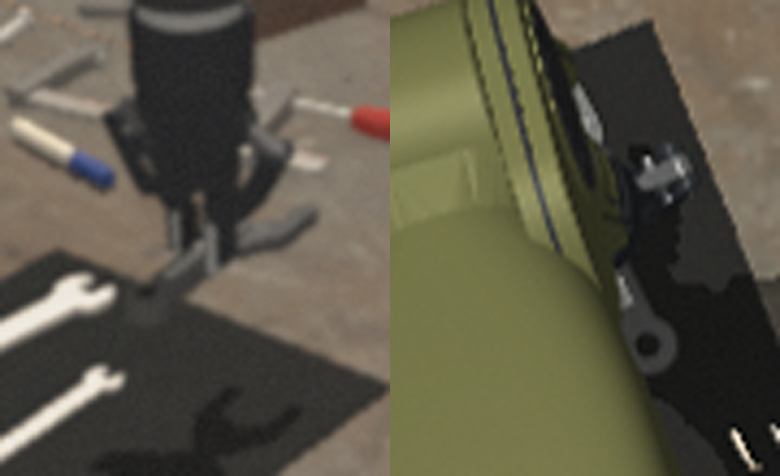

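Both halves show the spanner held roughly level, with the eye at (650,345) in the right half. I'll check its pitch and offset from the depth maps.

```bash
cat > sp.py <<'E'
from h import *
from workcell import sense,snapshot
import sys
# spanner frame predicted from tool: grip x offset gx, jaw azimuth = tool y az - 90
def frame(s,gx=.0186,down=.178):
    q=s["tool_rot"];R=Ro.from_quat([q[1],q[2],q[3],q[0]]).as_matrix()
    y=R[:,1]; x=np.cross(y,[0,0,1]); x/=np.linalg.norm(x); yy=np.cross([0,0,1],x)
    return s["tool_pos"]-[0,0,down]-gx*x, np.stack([x,yy,[0,0,1]],1)
if __name__=="__main__":
    s=sense();o,A=frame(s);print("orig",o.round(4),"xaz",np.degrees(np.arctan2(A[1,0],A[0,0])).round(1),"jaw",(o+A@[.095,0,.006]).round(4))
    for n in("side","top"):
        d=snapshot(n);np.savez(n+"_l.npz",**d)
        q=(cloud(d).reshape(-1,3)-o)@A;q=q[~np.isnan(q[:,0])]
        q=q[(abs(q[:,1])<.045)&(abs(q[:,2]-.008)<.04)&(q[:,0]>-.075)&(q[:,0]<.135)]
        print(n)
        for a in np.arange(-.07,.13,.01):
            j=q[(q[:,0]>=a)&(q[:,0]<a+.01)]
            if len(j)>2:print(a.round(2),len(j),"y",(1e3*np.percentile(j[:,1],[3,50,97])).round(1),"z",(1e3*np.percentile(j[:,2],[5,50,95])).round(1))
E
python3 sp.py
```

```text
orig [0.567  0.1555 0.123 ] xaz 26.0 jaw [0.6523 0.1972 0.129 ]
side
-0.06 44 y [-14.1  -4.9   9.5] z [ 2.5 11.1 17.9]
-0.05 30 y [-16.4  -9.1  11. ] z [ 3.2 15.1 18.1]
-0.04 24 y [-15.5  -5.2  10.6] z [ 7.8 16.1 18. ]
-0.03 25 y [-12.4  -8.5   4.4] z [ 5.7 15.1 17.6]
-0.02 21 y [-12.4  -9.1   5.1] z [ 6.1 15.8 17.3]
-0.01 23 y [-11.9  -7.5   5.1] z [ 5.1 15.8 18.8]
0.0 70 y [-18.9  -8.5  13.9] z [ 8.9 24.2 45.4]
0.01 98 y [-24.1 -10.3  19.8] z [ 8.2 27.9 44.7]
0.02 34 y [-23.6   7.4   9.9] z [16.2 28.1 44.9]
0.03 8 y [-17.3  10.1  11.7] z [ 7.2 29.6 45.8]
0.04 16 y [-21.7 -16.9 -10.4] z [ 3.9  9.3 13. ]
0.05 31 y [-28.1 -19.2  -1.5] z [ 2.6 10.8 16.6]
0.06 29 y [-31.3 -25.7  -9.1] z [ 2.2 10.8 13.1]
0.07 21 y [-33.4 -25.1   1. ] z [ 2.5 11.9 13.7]
0.08 13 y [-34.5 -29.7 -19.3] z [ 1.9 10.8 13.7]
0.09 14 y [-32.2 -28.5 -20. ] z [ 4.1 11.3 12.9]
0.1 9 y [-31.7 -27.2 -20.7] z [ 1.7 10.7 13.1]
top
-0.06 36 y [-12.7  -2.8   6.8] z [ 2.  12.5 16.5]
-0.05 47 y [-14.8  -4.2   6.6] z [ 8.7 13.4 17. ]
-0.04 41 y [-13.6  -3.7   5.4] z [ 7.8 12.5 16.5]
-0.03 35 y [-10.8  -3.    5.3] z [ 8.9 13.3 17.8]
-0.02 23 y [-10.7  -5.5  -0.1] z [ 9.2 13.2 16.5]
-0.01 16 y [-11.   -7.3  -1.8] z [ 7.4 11.3 15.5]
0.06 15 y [-30.5 -28.1 -24.6] z [ 0.7  7.2 11.8]
0.07 16 y [-31.5 -27.9 -24.3] z [ 0.8  7.9 11.2]
0.08 11 y [-31.  -29.  -25.2] z [ 4.4  7.8 10.9]
0.09 5 y [-31.  -29.3 -27.1] z [ 6.3  8.7 10.3]
```

```bash
python3 -c "
from h import *
go([.659,-.125,.362],-17.8)"
```

```text
t 15.2 pos [0.5824 0.1633 0.2982] az 116.01 q [ 0.27  0.46 -0.12  0.99 -0.   -0.18] gap 0.017 F [-0.2  0.1 -5.7] M [-0.04  0.11 -0.03]
shift [  57.9 -292.6  -63.8] turn -0.806 +/-pi 2.336
```

Emit:
servo_tool:
  plan: [0,0,-64,0.15,-0.8,10,-50,-64,0.3,-0.8,20,-90,-64,0.45,-0.8,25,-130,-64,0.6,-0.8,30,-160,-64,0.75,-0.8,35,-180,-64,0.9,-0.8,40,-200,-64,1.05,-0.8,45,-220,-64,1.2,-0.8,50,-240,-64,1.35,-0.8,55,-260,-64,1.5,-0.8,58,-280,-64,1.65,-0.8,58,-292,-64,1.8,-0.8]

```text
t: 16.4
tool_pos: [0.659, -0.1257, 0.3606]
tool_rot: [-0.002, 0.626, 0.78, -0.001]
force: [-0.2, 0.6, -2.9]
finger_gap: 0.0169
gripper_force: 99.2
```

```bash
python3 -c "
from h import *
go([.659,-.125,.362],-17.8)"
```

```text
t 16.4 pos [ 0.659  -0.1257  0.3606] az 12.45 q [-0.19  0.54  0.18  1.22 -0.    1.17] gap 0.0169 F [-0.2  0.6 -2.9] M [0.1  0.03 0.07]
shift [ 0.7  0.2 -1.4] turn 0.528 +/-pi -2.614
```

Emit:
servo_tool:
  plan: [1,0,-1.5,0.15,-0.8,1,0,-1.5,0.3,-0.8,1,0,-1.5,0.45,-0.8,1,0,-1.5,0.53,-0.8,1,0,-1.5,0.53,-0.8,1,0,-1.5,0.53,-0.8]

```text
t: 17.0
tool_pos: [0.6589, -0.1232, 0.3632]
tool_rot: [-0.001, 0.806, 0.592, -0.001]
force: [0.2, -0.9, -3.9]
finger_gap: 0.0167
gripper_force: 99.2
```

```bash
python3 sp.py; python3 -c "
from h import *
go([.659,-.125,.362],-17.8)
a=dict(np.load('side_l.npz'));b=dict(np.load('top_l.npz'))
f=lambda x,p:(lambda c:(c[:2]/c[2]).astype(int))(x['camera_matrix']@(x['R']@np.array(p)+x['t']))
o=[]
for x in(a,b):
  u,v=f(x,[.63,-.2,.19]);o.append(cv2.resize(x['pixels'][v-60:v+60,u-50:u+50],(400,480),interpolation=2))
cv2.imwrite('pics/c4.png',np.hstack(o))"
```

```text
orig [ 0.6644 -0.1054  0.1852] xaz -107.4 jaw [ 0.636  -0.1961  0.1912]
side
-0.05 4 y [-14.9 -14.2 -13.7] z [0.2 4.6 9. ]
-0.04 9 y [-14.7 -13.4 -10.2] z [1.5 4.5 8.6]
-0.03 8 y [-10.8 -10.2  -9.9] z [ 3.8  7.3 12.1]
0.0 12 y [ 3.9  8.  11.7] z [15.2 29.6 44.4]
0.01 49 y [-22.8   3.5  10. ] z [13.9 25.8 44.1]
0.02 155 y [-22.6   2.   21.8] z [12.  26.7 44.5]
0.03 71 y [-17.2  -7.3  15.9] z [ 8.6 17.6 45.3]
0.04 37 y [-17.5  -3.6  16.1] z [ 9.2 14.8 16.7]
0.05 51 y [-21.2  -2.4  21.4] z [10.4 13.  16.5]
0.06 83 y [-29.8  -2.4  26.1] z [ 8.4 12.  16.1]
0.07 105 y [-30.8   2.1  26.5] z [ 1.4 10.1 12.9]
0.08 54 y [-31.2  -2.3  29.2] z [ 1.4 11.1 13. ]
0.09 47 y [-31.  -19.   28.8] z [ 2.8 10.8 12.4]
0.1 41 y [-30.9 -22.   29.2] z [ 1.8 10.5 11.9]
0.11 9 y [-29.5 -25.2 -22.2] z [ 1.2  7.1 10.2]
top
-0.06 35 y [-10.4  -1.1  10.4] z [ 4.7 14.  18.9]
-0.05 67 y [-13.7  -1.2  13.8] z [ 9.  15.5 19.4]
-0.04 56 y [-12.2  -0.4  11.7] z [10.9 14.6 18.5]
-0.03 47 y [-9.4 -1.5  9. ] z [ 7.3 14.9 20. ]
-0.02 46 y [-9.5 -0.9  9.4] z [ 9.6 16.1 20.1]
-0.01 21 y [-9.9 -6.6 -0.4] z [ 4.  14.2 19. ]
t 17.1 pos [ 0.659  -0.1232  0.3641] az -17.41 q [-0.18  0.53  0.18  1.22  0.    1.69] gap 0.0168 F [-0.8  0.3 -3.1] M [ 0.1  -0.05  0.04]
shift [-1.7  0.5  2.1] turn 0.007 +/-pi -3.135
```

View pics/c4.png

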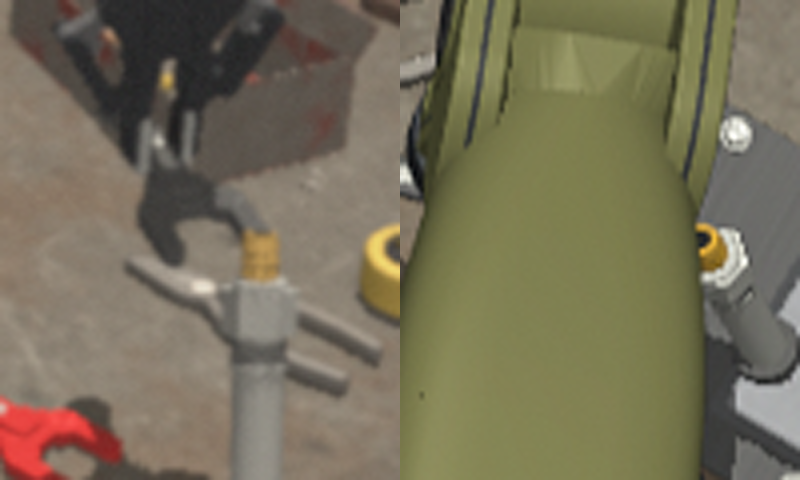

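The jaw in the left half, at (190,215), is level and lined up with the nut at (265,310). Moving in now.

Emit:
servo_tool:
  plan: [-15,0,2,0,-0.8,-25,0,2,0,-0.8,-30,0,2,0,-0.8,-36,0,2,0,-0.8,-42,0,2,0,-0.8,-42,0,2,0,-0.8]
  newtons: 50

```text
t: 17.7
tool_pos: [0.6463, -0.1642, 0.3633]
tool_rot: [0.0, 0.807, 0.591, -0.0]
force: [0.8, -0.4, -4.2]
finger_gap: 0.0173
gripper_force: 99.2
```

```bash
python3 -c "
from h import *
go([.616+.299*.0804,-.260+.954*.0804,.362],-17.4)"
```

```text
t 17.7 pos [ 0.6463 -0.1642  0.3633] az -17.53 q [-0.25  0.52  0.17  1.21 -0.    1.63] gap 0.0173 F [ 0.8 -0.4 -4.2] M [ 0.06 -0.02  0.01]
shift [-20.1  -0.2   1.3] turn -0.002 +/-pi 3.139
```

Emit:
servo_tool:
  plan: [-5,0,1,0,-0.8,-10,0,1,0,-0.8,-10,0,1,0,-0.8]

```text
t: 18.0
tool_pos: [0.6431, -0.1734, 0.3619]
tool_rot: [-0.0, 0.807, 0.591, -0.001]
force: [-1.9, -0.5, -4.7]
finger_gap: 0.0175
gripper_force: 99.2
```

Emit:
servo_tool:
  plan: [-4,0,0,0,-0.8,-8,0,0,0,-0.8,-8,0,0,0,-0.8]

```text
t: 18.3
tool_pos: [0.6407, -0.1809, 0.362]
tool_rot: [-0.0, 0.807, 0.591, -0.001]
force: [-3.0, 0.2, -4.3]
finger_gap: 0.0172
gripper_force: 99.2
```

```bash
python3 -c "
from h import *
go([.616+.299*.0804,-.260+.954*.0804,.362],-17.4)"
```

```text
t 18.3 pos [ 0.6407 -0.1809  0.362 ] az -17.51 q [-0.28  0.52  0.16  1.21 -0.    1.6 ] gap 0.0172 F [-3.   0.2 -4.3] M [ 0.15  0.52 -0.19]
shift [-2.5  0.1  0. ] turn -0.002 +/-pi 3.14
```

Emit:
servo_tool:
  plan: [-3,0,0,0,-0.8,-5,0,0,0,-0.8,-5,0,0,0,-0.8]

```text
t: 18.6
tool_pos: [0.6394, -0.1854, 0.3621]
tool_rot: [-0.0, 0.806, 0.591, -0.0]
force: [-2.2, 1.0, -4.0]
finger_gap: 0.0166
gripper_force: 99.2
```

```bash
python3 -c "
from h import *
go([.616+.299*.0804,-.260+.954*.0804,.362],-17.4)
r=78
for d in np.arange(.06,.61,.06):print(d.round(2),(r*(np.cos(d)-1)).round(1),(r*np.sin(d)).round(1))"; python3 hexm.py|head -2; python3 sp.py | head -18
```

```text
t 18.6 pos [ 0.6394 -0.1854  0.3621] az -17.49 q [-0.28  0.52  0.16  1.21 -0.    1.59] gap 0.0166 F [-2.2  1.  -4. ] M [ 0.35  0.6  -0.24]
shift [2.2 0.  0.1] turn -0.002 +/-pi 3.14
0.06 -0.1 4.7
0.12 -0.6 9.3
0.18 -1.3 14.0
0.24 -2.2 18.5
0.3 -3.5 23.1
0.36 -5.0 27.5
0.42 -6.8 31.8
0.48 -8.8 36.0
0.54 -11.1 40.1
0.6 -13.6 44.0
side (176, (np.float64(0.0011496677143984404), 47, np.float64(0.0), np.float64(-0.0005)))
top 0
orig [ 0.645  -0.1676  0.1841] xaz -107.5 jaw [ 0.6165 -0.2582  0.1901]
side
-0.06 3 y [-1.3  2.7  3. ] z [14.5 17.  17.2]
-0.05 3 y [-14.9 -13.6 -13.5] z [3.1 5.1 9.6]
-0.04 7 y [-14.2 -11.9  -9.1] z [2.2 4.6 9. ]
-0.03 4 y [-9.8 -9.4 -8.6] z [3.5 5.2 8.5]
-0.02 5 y [-9.9 -9.6 -9.2] z [ 3.9  8.3 12.1]
0.0 14 y [ 4.1  9.1 10.6] z [14.1 19.2 36.9]
0.01 46 y [-22.4   6.2  10.7] z [15.1 25.  43.2]
0.02 179 y [-22.3  -5.3  21.6] z [12.1 27.4 45.1]
0.03 71 y [-15.2  -1.2  16.4] z [10.1 17.9 46.3]
0.04 40 y [-17.5  -6.3  10. ] z [ 9.9 14.2 17.2]
0.05 41 y [-23.4  -7.9   4.7] z [10.5 13.4 17.4]
0.06 70 y [-30.1  -9.3  27.4] z [ 8.7 11.5 15.3]
0.07 60 y [-30.7 -15.2  28.6] z [ 4.6 11.3 13.4]
0.08 110 y [-30.5  -2.8  28.5] z [ 7.5 25.2 43.8]
0.09 121 y [-30.8  -3.6  27.4] z [ 8.6 22.9 36.9]
0.1 220 y [-30.   -7.5  27.3] z [-7.8 11.4 25. ]
```

Emit:
servo_tool:
  plan: [0,4.7,0,0.06,-0.8,-0.6,9.3,0,0.12,-0.8,-1.3,14,0,0.18,-0.8,-2.2,18.5,0,0.24,-0.8,-3.5,23,0,0.3,-0.8,-3.5,23,0,0.3,-0.8]

```text
t: 19.4
tool_pos: [0.6595, -0.1961, 0.3613]
tool_rot: [-0.0, 0.886, 0.464, -0.002]
force: [-7.1, 1.0, -4.2]
finger_gap: 0.0171
gripper_force: 99.3
```

```bash
python3 -c "
from h import *
go([.616,-.260,.362],-17.4)"; python3 hexm.py|head -1; python3 sp.py | head -1
```

```text
t 19.4 pos [ 0.6595 -0.1961  0.3613] az -34.68 q [-0.29  0.57  0.24  1.25 -0.    1.89] gap 0.0171 F [-7.1  1.  -4.2] M [-0.27  1.25  0.17]
shift [-77.3   0.5  -0.4] turn -0.302 +/-pi 2.84
side (185, (np.float64(0.001062073147840178), 43, np.float64(0.0005), np.float64(-0.001)))
orig [ 0.67   -0.1807  0.1834] xaz -124.6 jaw [ 0.616  -0.2589  0.1894]
```

Emit:
servo_tool:
  plan: [0,4.7,0,0.06,-0.8,-0.6,9.3,0,0.12,-0.8,-1.3,14,0,0.18,-0.8,-2.2,18.5,0,0.24,-0.8,-3.5,23,0,0.3,-0.8,-3.5,23,0,0.3,-0.8]

```text
t: 20.2
tool_pos: [0.6762, -0.2116, 0.3607]
tool_rot: [-0.001, 0.945, 0.327, -0.003]
force: [-8.2, 1.1, -7.6]
finger_gap: 0.0169
gripper_force: 99.0
```

```bash
python3 -c "
from h import *
go([.616,-.260,.362],-17.4)"; python3 hexm.py|head -1; python3 sp.py | head -1
```

```text
t 20.2 pos [ 0.6762 -0.2116  0.3607] az -51.8 q [-0.3   0.61  0.31  1.28 -0.    2.17] gap 0.0169 F [-8.2  1.1 -7.6] M [-0.43  1.11  0.52]
shift [-77.2   0.8  -0.9] turn -0.6 +/-pi 2.541
side (184, (np.float64(0.0013159800754062136), 23, np.float64(0.0), np.float64(-0.0005)))
orig [ 0.6907 -0.2     0.1827] xaz -141.7 jaw [ 0.6161 -0.2588  0.1887]
```

Emit:
servo_tool:
  plan: [0,4.7,0,0.06,-0.8,-0.6,9.3,0,0.12,-0.8,-1.3,14,0,0.18,-0.8,-2.2,18.5,0,0.24,-0.8,-2.2,18.5,0,0.24,-0.8]

```text
t: 20.9
tool_pos: [0.6856, -0.2264, 0.3601]
tool_rot: [-0.002, 0.977, 0.213, -0.004]
force: [-9.1, 5.6, -5.6]
finger_gap: 0.0169
gripper_force: 100.2
```

```bash
python3 -c "
from h import *
go([.616,-.260,.362],-17.4)"; python3 hexm.py|head -1; python3 sp.py | head -1
```

```text
t 20.9 pos [ 0.6856 -0.2264  0.3601] az -65.39 q [-0.32  0.63  0.36  1.3  -0.    2.39] gap 0.0169 F [-9.1  5.6 -5.6] M [-0.    1.27  1.18]
shift [-77.3   1.6  -1.4] turn -0.838 +/-pi 2.304
side (184, (np.float64(0.0012610449622649266), 14, np.float64(0.0), np.float64(-0.001)))
orig [ 0.7025 -0.2185  0.1822] xaz -155.3 jaw [ 0.6161 -0.2582  0.1882]
```

Emit:
servo_tool:
  plan: [0,4.7,0,0.06,-0.8,-0.6,9.3,0,0.12,-0.8,-0.6,9.3,0,0.12,-0.8]

```text
t: 21.4
tool_pos: [0.6889, -0.233, 0.3607]
tool_rot: [-0.004, 0.988, 0.156, -0.003]
force: [-9.1, 9.9, -3.1]
finger_gap: 0.0173
gripper_force: 105.6
```

```bash
python3 -c "
from h import *
go([.616,-.260,.362],-17.4)"; python3 hexm.py|head -1; python3 sp.py | head -1
```

```text
t 21.4 pos [ 0.6889 -0.233   0.3607] az -72.01 q [-0.33  0.65  0.38  1.32  0.    2.5 ] gap 0.0173 F [-9.1  9.9 -3.1] M [1.14 1.5  2.14]
shift [-77.7   3.1  -0.9] turn -0.953 +/-pi 2.189
side (178, (np.float64(0.0011865779733204566), 8, np.float64(0.0005), np.float64(-0.0005)))
orig [ 0.7067 -0.2272  0.1827] xaz -162.0 jaw [ 0.6163 -0.2566  0.1887]
```

Emit:
servo_tool:
  plan: [0,4.7,0,0.06,-0.8,-0.6,9.3,0,0.12,-0.8,-0.6,9.3,0,0.12,-0.8,-0.6,9.3,0,0.12,-0.8]

```text
t: 22.0
tool_pos: [0.6906, -0.2389, 0.3613]
tool_rot: [-0.007, 0.995, 0.097, -0.004]
force: [-10.9, 20.8, 0.9]
finger_gap: 0.0167
gripper_force: 119.0
```

```bash
python3 -c "
from h import *
go([.616,-.260,.362],-17.4)"; python3 hexm.py|head -1; python3 sp.py
```

```text
t 22.0 pos [ 0.6906 -0.2389  0.3613] az -78.89 q [-0.34  0.66  0.4   1.33  0.01  2.61] gap 0.0167 F [-10.9  20.8   0.9] M [3.1  2.42 0.88]
shift [-77.2   6.3  -0.4] turn -1.073 +/-pi 2.068
side (175, (np.float64(0.001254608108408181), 9, np.float64(0.0), np.float64(-0.0005)))
orig [ 0.7088 -0.2353  0.1833] xaz -168.9 jaw [ 0.6156 -0.2536  0.1893]
side
-0.06 4 y [-11.9 -10.6  -7.9] z [18.  18.7 19.2]
-0.05 7 y [-10.6   3.    6. ] z [ 4.5  6.6 19.5]
-0.02 3 y [3.3 3.3 4.2] z [ 5.   7.6 11.5]
0.0 11 y [-13.4 -10.8  -7.2] z [15.3 22.3 41.9]
0.01 59 y [-12.6  -9.8  21. ] z [15.3 27.  42.9]
0.02 183 y [-23.6   2.2  21.2] z [11.3 26.1 43.2]
0.03 82 y [-16.5   4.5  14.5] z [10.8 16.7 46. ]
0.04 47 y [-15.7   6.3  19.2] z [ 8.9 14.1 16.9]
0.05 59 y [-10.4   9.4  31.9] z [ 9.5 13.2 16.1]
0.06 71 y [-4.9 13.9 34.7] z [ 6.  11.3 15.3]
0.07 57 y [-25.1  22.2  36.4] z [ 3.5 10.8 17.4]
0.08 87 y [-22.3   9.1  37.2] z [ 4.3 13.5 44.6]
0.09 162 y [-19.4   6.8  38.5] z [ 2.4 24.9 41.2]
0.1 224 y [-19.3  18.9  36.4] z [-20.1   9.1  24.8]
0.11 228 y [-15.5  14.8  31. ] z [-27.5  -5.6  15.9]
0.12 34 y [12.1 21.6 28.9] z [-31.3 -27.1 -18.8]
top
-0.06 39 y [-22.5 -10.9   0.5] z [12.7 16.3 19.1]
-0.05 65 y [-24.2 -11.5   3. ] z [12.4 15.9 19.8]
-0.04 60 y [-23.4 -11.4   0.3] z [ 4.5 15.8 19.7]
-0.03 39 y [-18.7 -11.2  -2.5] z [10.7 16.1 18.8]
-0.02 24 y [-17.5 -14.1  -8.9] z [ 8.8 14.2 19.2]
0.02 20 y [-26.  -16.9  -1.6] z [10.1 18.3 45.1]
0.03 43 y [-11.   -4.4   4.6] z [ 8.7 14.3 18.9]
0.04 42 y [-16.5  -8.8  -0.4] z [ 4.4 10.2 16.7]
0.05 34 y [-21.1 -14.5  -7.1] z [ 4.3  7.9 14. ]
0.06 28 y [-26.3 -21.5 -14.3] z [-2.1  8.8 12.5]
0.07 16 y [-27.1 -24.4 -20.7] z [ 0.8  8.2 11.5]
```

Emit:
servo_tool:
  plan: [-0.1,-4.7,0,-0.06,-0.8,-0.6,-9.3,0,-0.12,-0.8,-1.3,-14,0,-0.18,-0.8,-1.8,-16,0,-0.21,-0.8,-1.8,-16,0,-0.21,-0.8]

```text
t: 22.7
tool_pos: [0.6879, -0.2291, 0.3615]
tool_rot: [-0.001, 0.98, 0.197, -0.0]
force: [-4.0, 4.0, -7.5]
finger_gap: 0.0169
gripper_force: 96.5
```

```bash
python3 hexm.py|grep side; python3 sp.py >o.txt; python3 - <<'E'
from h import *
go([.616,-.260,.362],-17.4)
from sp import frame
from workcell import sense
o,A=frame(sense());d=dict(np.load('top_l.npz'))
q=(cloud(d).reshape(-1,3)-o)@A;q=q[~np.isnan(q[:,0])]
q=q[(abs(q[:,1])<.04)&(q[:,2]>.008)&(q[:,2]<.022)&(q[:,0]>-.07)&(q[:,0]<-.02)]
print("eye c",q.min(0),q.max(0),"jaw az",np.degrees(np.arctan2(A[1,0],A[0,0])), "jaw",o+A@[.095,0,.006])
E
```

```text
side (177, (np.float64(0.001219317520452297), 12, np.float64(0.0005), np.float64(-0.0005)))
t 22.9 pos [ 0.6879 -0.2294  0.3615] az -67.36 q [-0.32  0.64  0.37  1.3   0.    2.42] gap 0.0171 F [-3.5  3.9 -8.1] M [0.64 0.25 0.01]
shift [-78.2   0.6  -0.5] turn -0.872 +/-pi 2.27
eye c [-0.05805711 -0.01500331  0.00849538] [-0.02007803  0.01419195  0.02169759] jaw az -157.3641325637844 jaw [ 0.61741193 -0.25880953  0.18951864]
```

Emit:
servo_tool:
  plan: [0,-2,0,-0.03,-0.8,4,-2,0,-0.03,-0.8,9,-2,0,-0.03,-0.8,14,-2,0,-0.03,-0.8,14,-2,0,-0.03,-0.8]

```text
t: 23.4
tool_pos: [0.6926, -0.225, 0.358]
tool_rot: [-0.001, 0.978, 0.209, -0.014]
force: [-27.5, -3.3, -5.2]
finger_gap: 0.0167
gripper_force: 97.1
```

```bash
python3 hexm.py|grep -v shift; python3 sp.py|head -1
```

```text
side (184, (np.float64(0.0012274389440570515), 14, np.float64(0.0), np.float64(-0.0005)))
top 0
t 23.5 pos [ 0.6925 -0.2248  0.3581] az -65.8 q [-0.31  0.66  0.39  1.33 -0.01  2.41] gap 0.0168 F [-26.4  -3.8  -6. ] M [-0.85  5.12  0.48]
orig [ 0.7095 -0.2172  0.1801] xaz -155.8 jaw [ 0.6228 -0.2561  0.1861]
```

Emit:
servo_tool:
  plan: [-6,0,-2,0,-0.75,-6,0,-2,0,-0.75]
  newtons: 25

```text
t: 23.8
tool_pos: [0.6903, -0.2256, 0.361]
tool_rot: [-0.003, 0.978, 0.211, -0.007]
force: [-15.2, 1.9, -10.3]
finger_gap: 0.0169
gripper_force: 96.6
```

```bash
python3 hexm.py|grep -v shift; python3 sp.py|head -1
```

```text
side (178, (np.float64(0.0013297428751893445), 21, np.float64(0.0), np.float64(-0.0005)))
top 0
t 23.9 pos [ 0.6904 -0.2255  0.3607] az -65.67 q [-0.32  0.65  0.38  1.32 -0.    2.4 ] gap 0.017 F [-16.1   2.   -9.2] M [0.18 2.65 0.5 ]
orig [ 0.7073 -0.2178  0.1827] xaz -155.7 jaw [ 0.6208 -0.257   0.1887]
```

Emit:
servo_tool:
  plan: [0,0,0,0,-0.5,0,0,0,0,-0.5,0,0,0,0,-0.65]
  newtons: 25

```text
t: 24.3
tool_pos: [0.6929, -0.2237, 0.3631]
tool_rot: [-0.003, 0.977, 0.211, -0.003]
force: [-9.4, 7.4, -4.6]
finger_gap: 0.0196
gripper_force: 25.5
```

```bash
python3 hexm.py|grep -v shift; python3 sp.py >o.txt;cat o.txt; python3 - <<'E'
from h import *
a=dict(np.load('side_l.npz'));b=dict(np.load('top_l.npz'))
f=lambda x,p:(lambda c:(c[:2]/c[2]).astype(int))(x['camera_matrix']@(x['R']@np.array(p)+x['t']))
o=[]
for x in(a,b):
  u,v=f(x,[.65,-.24,.19]);o.append(cv2.resize(x['pixels'][v-48:v+48,u-40:u+40],(400,480),interpolation=2))
cv2.imwrite('pics/c5.png',np.hstack(o))
E
```

```text
side (188, (np.float64(0.001171859288921424), 9, np.float64(0.0), np.float64(-0.0005)))
top 0
t 24.4 pos [ 0.6929 -0.2237  0.3631] az -65.58 q [-0.31  0.65  0.39  1.32  0.    2.4 ] gap 0.0193 F [-8.3  7.2 -4.5] M [1.33 1.69 0.24]
orig [ 0.7098 -0.216   0.1851] xaz -155.6 jaw [ 0.6233 -0.2553  0.1911]
side
-0.04 16 y [-16.1 -12.2  12.4] z [-2.2  7.  13.7]
-0.03 5 y [-11.2  -9.3   7.9] z [ 4.2 12.4 12.7]
-0.02 7 y [-11.   -7.5  -5. ] z [10.6 12.6 13.9]
-0.01 9 y [-9.7 -7.2 -3.1] z [10.6 12.4 14.2]
0.0 20 y [-11.5  -8.6   0.6] z [11.4 13.6 37.3]
0.01 46 y [-12.4  -7.5  22.7] z [11.3 18.8 43. ]
0.02 184 y [-22.2   3.9  23.1] z [ 9.6 25.7 43. ]
0.03 72 y [-18.2   5.7  20. ] z [ 8.4 17.4 46.9]
0.04 39 y [-9.3  4.4 17.7] z [ 7.6 12.2 14.7]
0.05 37 y [-7.   6.7 20.5] z [ 8.7 11.6 14. ]
0.06 53 y [-4.   6.8 26.1] z [ 7.9 10.5 14.1]
0.07 63 y [-27.   14.1  31.7] z [ 2.5  8.9 12. ]
0.08 44 y [-28.3  18.8  32.1] z [ 3.  10.1 36. ]
0.09 117 y [-26.8   1.3  32.3] z [ 5.  27.2 43.2]
0.1 145 y [-25.9   4.7  32.4] z [ 2.5 19.1 35. ]
0.11 235 y [-23.4   7.   29.9] z [-15.3   7.7  23. ]
0.12 194 y [-5.9  8.2 22.7] z [-28.8 -11.1  10.4]
top
-0.06 11 y [-9.2 -2.6  5.2] z [ 7.8 11.5 17. ]
-0.05 56 y [-15.1  -1.8  11. ] z [ 6.5 10.5 14.9]
-0.04 69 y [-16.1  -5.1  10.1] z [ 5.4 11.8 16.2]
-0.03 45 y [-11.7  -3.9   5.5] z [ 3.9 12.3 16.1]
-0.02 24 y [-11.4  -7.2   0. ] z [ 4.2 10.7 14. ]
-0.01 10 y [-12.   -9.4  -5.3] z [ 5.1  8.3 13.4]
0.02 8 y [-22.7 -17.3 -13.6] z [ 8.9 20.4 36. ]
0.03 20 y [-10.3  -8.2  -0.4] z [-0.5 10.5 13.3]
0.04 3 y [-17.6 -17.3  -9.8] z [2.4 3.6 4.8]
```

View pics/c5.png

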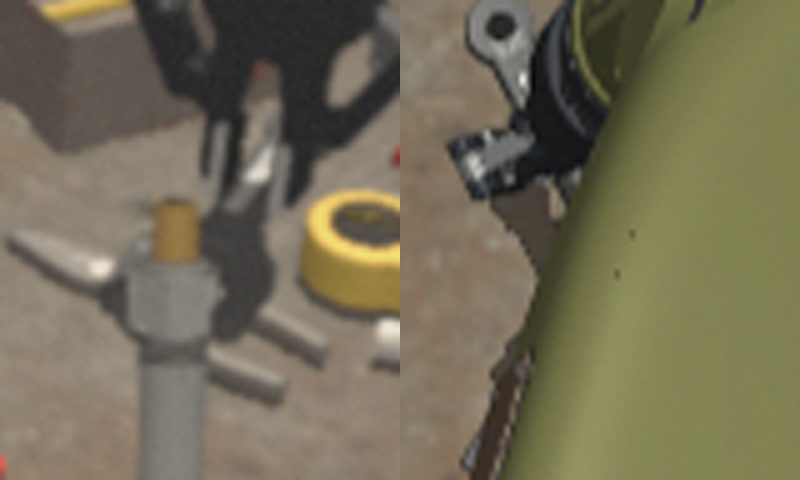

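The nut is in the jaw at (175,290), with the spanner relaxed in the light grip. I'll back out gently.

Emit:
servo_tool:
  plan: [4,-2,0,-0.04,-0.65,8,-3,0,-0.06,-0.65,12,-3,0,-0.06,-0.65,12,-3,0,-0.06,-0.65]

```text
t: 24.9
tool_pos: [0.6968, -0.2198, 0.3603]
tool_rot: [-0.001, 0.971, 0.238, -0.013]
force: [-25.6, -4.5, -4.9]
finger_gap: 0.0193
gripper_force: 24.5
```

```bash
python3 hexm.py|grep -v shift; python3 sp.py |grep -A30 -E "orig|top"
```

```text
side (181, (np.float64(0.0012102569783398727), 13, np.float64(0.0), np.float64(-0.0005)))
top 0
t 25.0 pos [ 0.6967 -0.2199  0.3604] az -62.43 q [-0.3   0.66  0.41  1.34 -0.01  2.36] gap 0.0194 F [-26.4  -3.7  -4.8] M [-1.02  5.28  0.07]
orig [ 0.7132 -0.2113  0.1824] xaz -152.4 jaw [ 0.629  -0.2552  0.1884]
side
-0.04 8 y [-13.9 -10.7  14.4] z [ 1.9  9.4 10.9]
-0.03 14 y [-12.4  -7.1  14.3] z [ 1.1  9.7 11.7]
-0.02 7 y [-8.3 -5.9 -4. ] z [ 9.6 12.  12.9]
-0.01 8 y [-9.8 -5.5 -2.5] z [10.5 11.6 13.1]
0.0 12 y [-8.7 -3.9  0.8] z [10.4 12.7 14.4]
0.01 36 y [-11.5  -9.   22.3] z [11.2 15.1 40.8]
0.02 121 y [-23.6   0.1  23.2] z [11.7 25.  44.4]
0.03 140 y [-20.6   5.3  20.7] z [ 9.3 25.  46.1]
0.04 33 y [-9.3  1.3  9. ] z [ 7.  13.4 15.1]
0.05 34 y [-10.3   4.   16.2] z [10.  12.5 14.7]
0.06 42 y [-7.1  6.1 20.9] z [ 9.5 12.7 14.7]
0.07 57 y [-29.    6.5  27.7] z [ 7.4 11.1 13.8]
0.08 56 y [-30.5  15.4  29.9] z [ 3.3 10.8 14.4]
0.09 62 y [-29.8   0.3  29.8] z [ 5.9 14.  45.4]
0.1 148 y [-27.6  -3.9  29.4] z [ 7.6 27.2 43.9]
0.11 179 y [-29.3   6.2  28.8] z [-3.  14.  26.5]
0.12 237 y [-15.5   2.7  21.2] z [-21.1   5.1  21.9]
top
-0.05 41 y [-11.6  -1.4   9.5] z [ 4.3  9.6 12.7]
-0.04 63 y [-15.   -1.7  11.8] z [ 6.7  9.7 14.3]
-0.03 53 y [-14.   -3.1   9. ] z [ 1.  10.4 14.5]
-0.02 28 y [-11.1  -6.7   1.7] z [ 2.1  9.4 12.5]
-0.01 15 y [-11.   -8.4  -4.7] z [ 0.6  9.2 12.2]
0.02 4 y [-23.7 -21.  -16.7] z [ 8.3 28.6 39.2]
0.03 4 y [-17.3 -15.9 -13.1] z [ 8.  15.8 18.8]
```

Emit:
servo_tool:
  plan: [-5,0,-2,0,-0.65,-6,-4,-2,-0.05,-0.65,-6,-8,-2,-0.1,-0.65,-7,-12.4,-2,-0.15,-0.65,-7,-12.4,-2,-0.15,-0.65]

```text
t: 25.6
tool_pos: [0.6911, -0.2098, 0.3658]
tool_rot: [-0.001, 0.95, 0.312, -0.001]
force: [-4.6, 2.3, -4.4]
finger_gap: 0.0191
gripper_force: 26.3
```

```bash
python3 hexm.py; python3 sp.py |grep -A30 -E "orig|top"
```

```text
side (184, (np.float64(0.0011897024782813153), 12, np.float64(0.0005), np.float64(-0.0005)))
top 0
t 25.7 pos [ 0.6914 -0.2098  0.366 ] az -53.7 q [-0.29  0.63  0.37  1.31  0.    2.21] gap 0.0192 F [-5.9  3.4 -5.1] M [ 0.66  1.14 -0.39]
shift [-90.   -3.9  21.1] turn -0.976 +/-pi 2.166
orig [ 0.7064 -0.1988  0.188 ] xaz -143.7 jaw [ 0.6298 -0.2551  0.194 ]
side
-0.05 9 y [-8.6 -4.2 -0.5] z [14.1 15.2 16.3]
-0.04 16 y [-10.8  -3.3   2.1] z [11.9 15.3 17.7]
-0.03 20 y [-10.1  -3.7   3.4] z [12.9 14.5 15.8]
-0.02 12 y [-7.1 -0.5  4.9] z [13.1 14.2 16.6]
-0.01 18 y [-7.6 -1.4  4.5] z [11.5 13.3 16.1]
0.0 20 y [-9.6 -1.5  5.9] z [11.4 13.5 17.4]
0.01 40 y [-11.3  -4.   23.2] z [11.  13.3 42.7]
0.02 179 y [-22.1   8.1  23.4] z [11.  25.2 43.6]
0.03 71 y [-16.2  -1.   19.6] z [ 8.9 13.1 45.9]
0.04 29 y [-9.1  1.1 15.2] z [ 7.  10.9 13.2]
0.05 31 y [-5.7  4.5 16.6] z [ 5.7 10.2 12.4]
0.06 56 y [-29.    5.4  20.6] z [ 3.3  7.1 10.7]
0.07 60 y [-31.3   6.4  26.6] z [2.7 5.5 7.6]
0.08 57 y [-32.4  12.5  28.1] z [-1.5  4.1  7.6]
0.09 76 y [-32.3  -2.7  27.1] z [ 1.7  7.7 40.4]
0.1 139 y [-32.1  -5.9  26.3] z [ 1.  20.9 38.1]
0.11 175 y [-31.9   2.7  24.6] z [-8.7  6.7 21.3]
0.12 213 y [-16.6  -2.3  13.1] z [-22.1   0.7  17.3]
top
-0.06 5 y [-3.9  2.3  9.7] z [12.1 13.9 16.5]
-0.05 59 y [-10.    1.3  14.2] z [ 6.8 15.  19.5]
-0.04 69 y [-11.3   1.6  15.4] z [ 7.6 14.1 18.6]
-0.03 52 y [-7.7  0.5 11.8] z [ 7.6 13.4 17.8]
-0.02 33 y [-7.9 -2.8  4.8] z [ 5.9 13.  16.9]
-0.01 16 y [-8.6 -7.5 -2.4] z [ 1.9 11.  13.4]
0.02 5 y [-22.3 -19.1 -14.8] z [ 5.6 18.4 46.5]
0.03 3 y [-10.2 -10.1  -8.1] z [3.6 7.2 9.1]
```

Emit:
servo_tool:
  plan: [5,0,1,0,-0.65,10,0,1,0,-0.65,14,0,1,0,-0.65,14,0,1,0,-0.65]

```text
t: 26.2
tool_pos: [0.705, -0.2015, 0.366]
tool_rot: [0.001, 0.95, 0.313, 0.002]
force: [0.2, -0.5, -4.7]
finger_gap: 0.0189
gripper_force: 24.8
```

```bash
python3 hexm.py; python3 sp.py |grep -A30 -E "orig|top"
```

```text
side (167, (np.float64(0.0009408574235235893), 14, np.float64(0.0005), np.float64(-0.0005)))
top 0
t 26.3 pos [ 0.7043 -0.2016  0.3657] az -53.57 q [-0.28  0.65  0.4   1.32 -0.    2.23] gap 0.0192 F [ 0.3 -0.5 -4.6] M [ 0.04 -0.03 -0.  ]
shift [-105.3   -5.2   20.6] turn -0.973 +/-pi 2.168
orig [ 0.7193 -0.1906  0.1877] xaz -143.6 jaw [ 0.6428 -0.247   0.1937]
side
-0.05 13 y [-10.3  -4.    0.9] z [17.  18.4 19.6]
-0.04 25 y [-13.  -7.   3.] z [ 8.3 16.8 19.5]
-0.03 19 y [-9.9 -1.9  4.5] z [12.8 16.5 18.3]
-0.02 14 y [-7.5 -1.5  4.1] z [13.8 15.7 17.2]
-0.01 18 y [-8.2 -0.8  5.4] z [13.2 14.8 16.9]
0.0 26 y [-9.1 -0.8  6.7] z [12.4 14.3 29.8]
0.01 38 y [-10.   -3.7  23.9] z [10.8 13.6 42.5]
0.02 187 y [-21.3   1.1  23.5] z [10.1 25.6 43.5]
0.03 62 y [-14.7   4.3  20. ] z [ 7.1 11.9 46.7]
0.04 36 y [-13.3   2.3  17.4] z [ 4.1  8.9 11.5]
0.05 48 y [-13.9   3.6  19.2] z [ 3.7  7.5 10.5]
0.06 64 y [-7.6  7.3 27.6] z [1.9 4.8 9.1]
0.07 82 y [-27.2   8.5  31.2] z [-6.5  1.8  5.1]
0.08 49 y [-29.2  19.4  31.6] z [-5.9  1.6  4.9]
0.09 30 y [-29.   24.   31.7] z [-2.7  0.8  2.5]
0.1 35 y [-28.6  22.4  31.7] z [-2.8  0.5 39.2]
0.11 114 y [-27.   -4.5  30. ] z [-9.  26.  39.9]
0.12 83 y [-20.   -5.9  12.2] z [ 1.8 21.1 32.9]
top
-0.06 7 y [-6.3 -0.8  4.2] z [10.2 15.6 17.9]
-0.05 60 y [-12.2  -1.   13.7] z [ 6.5 16.7 22. ]
-0.04 68 y [-12.7  -0.1  13.9] z [10.5 16.2 20.5]
-0.03 51 y [-10.3  -0.6  10.5] z [ 6.8 14.5 19.7]
-0.02 31 y [-8.9 -4.9  2.1] z [ 2.5 13.8 18. ]
-0.01 17 y [-9.1 -7.6 -3.1] z [ 1.8 10.5 14.9]
0.02 4 y [-22.4 -16.3 -15. ] z [ 6.5 16.  38.9]
```

Emit:
servo_tool:
  plan: [0,0,0,0,-0.8,15,0,0,0,-0.8,30,0,0,0,-0.8,45,0,0,0,-0.8,45,0,0,0,-0.8]
  newtons: 60

```text
t: 26.9
tool_pos: [0.7411, -0.1733, 0.3648]
tool_rot: [-0.0, 0.95, 0.313, 0.001]
force: [-0.4, 0.8, -3.7]
finger_gap: 0.0177
gripper_force: 62.4
```

```bash
python3 hexm.py; python3 sp.py |grep -A30 -E "orig"
```

```text
side (160, (np.float64(0.0010303853085808514), 7, np.float64(0.0), np.float64(-0.0005)))
top 0
t 27.0 pos [ 0.7398 -0.1746  0.365 ] az -53.55 q [-0.23  0.71  0.52  1.38 -0.    2.27] gap 0.0176 F [ 1.1 -0.1 -3.8] M [ 0.02 -0.06 -0.03]
shift [-149.9   -4.5   20.1] turn -0.973 +/-pi 2.169
orig [ 0.7548 -0.1635  0.187 ] xaz -143.6 jaw [ 0.6783 -0.22    0.193 ]
side
-0.05 13 y [-10.7  -4.4   0.8] z [15.9 17.7 20.2]
-0.04 18 y [-13.3  -8.2   1.8] z [ 6.  16.9 19. ]
-0.03 20 y [-10.4  -3.9   3.4] z [13.6 16.6 18.4]
-0.02 13 y [-7.7 -1.8  4.3] z [13.6 15.1 17.3]
-0.01 16 y [-8.4 -1.3  3.6] z [12.3 14.6 17. ]
0.0 21 y [-8.7 -2.4 12.4] z [12.3 14.1 27.4]
0.01 30 y [-9.9 -3.4 22.9] z [11.1 13.7 41.9]
0.02 173 y [-21.4   2.8  22.6] z [ 9.4 25.5 45.3]
0.03 63 y [-14.7   1.6  17.7] z [ 8.7 16.3 46.5]
0.04 35 y [-14.3  -0.1  14.1] z [ 3.7  9.1 11.8]
0.05 48 y [-17.9   4.7  19.9] z [2.7 5.8 9.8]
0.06 80 y [-23.9  -0.1  25.7] z [1.6 4.2 8.5]
0.07 111 y [-27.5   0.5  30.2] z [-6.5  1.6  4.6]
0.08 66 y [-29.   11.2  30.9] z [-6.3  0.5  3.8]
0.09 31 y [-28.5  21.4  31. ] z [-2.7  0.8  3.1]
0.1 23 y [-29.8  24.   30.9] z [-5.6 -0.3  2.3]
0.11 39 y [-29.   23.1  29.9] z [-10.6  -3.9   0.8]
top
-0.06 5 y [-6.6 -0.1  4.2] z [ 8.5 14.8 19. ]
-0.05 57 y [-11.7  -0.3  12.3] z [ 6.8 16.6 20.7]
-0.04 69 y [-13.4  -0.3  13.8] z [ 8.2 15.7 20.1]
-0.03 43 y [-10.3  -3.2   8.4] z [ 5.1 14.3 18.9]
-0.02 24 y [-9.5 -6.  -1.9] z [ 5.4 13.5 16.6]
-0.01 7 y [-9.7 -7.8 -5.9] z [ 3.7 12.4 13. ]
```

```bash
python3 -c "
from h import *
go([.605,.175,.30],-61)"
```

```text
t 27.1 pos [ 0.7394 -0.1751  0.3652] az -53.6 q [-0.23  0.71  0.51  1.38 -0.    2.27] gap 0.018 F [ 0.3 -0.1 -3.9] M [-0.04 -0.07  0.03]
shift [  99.6 -361.5   65.2] turn 0.129 +/-pi -3.012
```

Emit:
servo_tool:
  plan: [10,-40,0,0,-0.8,22,-80,0,0.05,-0.8,33,-120,10,0.1,-0.8,45,-160,20,0.13,-0.8,56,-200,30,0.13,-0.8,67,-240,40,0.13,-0.8,80,-280,50,0.13,-0.8,90,-320,60,0.13,-0.8,100,-361,65,0.13,-0.8,100,-361,65,0.13,-0.8,100,-361,65,0.13,-0.8]

```text
t: 28.2
tool_pos: [0.6053, 0.1756, 0.3006]
tool_rot: [0.0, 0.968, 0.251, 0.0]
force: [0.5, -0.3, -4.4]
finger_gap: 0.018
gripper_force: 62.4
```

```bash
python3 hexm.py; python3 sp.py |grep -A30 -E "orig"; python3 -c "
from h import *
go([.605,.175,.19],-61)"
```

```text
side (155, (np.float64(0.0010256335302556748), 16, np.float64(0.0005), np.float64(0.0)))
top (67, (np.float64(0.0005274843379178897), 14, np.float64(-0.0005), np.float64(0.0005)))
t 28.3 pos [0.6063 0.1743 0.3008] az -61.08 q [ 0.28  0.49 -0.05  1.02 -0.    2.92] gap 0.0177 F [ 0.3 -0.  -3. ] M [-0.02 -0.09 -0.02]
shift [-201.   385.1  -44. ] turn -1.104 +/-pi 2.037
orig [0.6226 0.1833 0.1228] xaz -151.1 jaw [0.5394 0.1374 0.1288]
side
-0.05 6 y [11.  15.  15.9] z [ 6.3 15.4 18.2]
-0.04 19 y [ 7.3 13.4 17.4] z [ 4.5 12.7 18.4]
-0.03 12 y [ 7.3 10.4 13.4] z [ 5.4 13.9 17.4]
-0.02 10 y [ 6.1 10.2 12.3] z [ 3.9 12.2 16. ]
0.0 9 y [-12.4  -9.5  -6.7] z [12.5 22.1 44.1]
0.01 44 y [-11.4  -7.5  24.3] z [11.8 25.9 44.5]
0.02 120 y [-20.1   8.5  23.4] z [ 8.4 25.9 45.2]
0.03 45 y [-13.4   8.4  17. ] z [ 3.  13.7 42.3]
0.04 23 y [-6.7  5.9 18. ] z [-0.3  8.5 12.1]
0.05 31 y [-13.4   7.7  21.8] z [ 2.4  5.7 10.6]
0.06 53 y [-23.7   1.   30.5] z [0.6 4.3 7.4]
0.07 70 y [-26.3   1.1  31.2] z [-7.1  1.9  5.6]
0.08 44 y [-27.2 -12.6  32.9] z [-7.7 -0.5  3.9]
0.09 32 y [-27.4  20.7  32.6] z [-7.8 -0.1  3.4]
0.1 40 y [-27.5  22.1  32.1] z [-10.6  -2.1   1.8]
0.11 31 y [-28.  -18.3  30.4] z [-11.7  -3.9   1.6]
top
0.03 11 y [ 2.5  7.  11.5] z [ 2.8  8.3 10.7]
0.04 43 y [-5.   6.5 18.9] z [ 1.5  7.4 10.9]
0.05 59 y [-6.1  6.8 20.6] z [ 1.   6.1 10.7]
0.06 77 y [-6.6  9.6 28.5] z [-1.3  2.8  9.5]
0.07 73 y [-9.  14.  31.4] z [-2.8  1.2  5.6]
0.08 31 y [16.5 24.6 32.3] z [-4.1  0.9  5.6]
0.09 29 y [19.8 25.9 32.3] z [-6.8 -0.   4.7]
0.1 27 y [20.1 26.2 31.8] z [-5.  -1.5  2. ]
0.11 8 y [21.3 26.  30.5] z [-4.  -2.3  2.1]
t 28.4 pos [0.6066 0.1739 0.3007] az -61.14 q [ 0.28  0.5  -0.05  1.02 -0.    2.92] gap 0.0176 F [-0.4  0.2 -4.2] M [ 0.04 -0.08  0.01]
shift [ -0.9  -1.8 110.7] turn -0.002 +/-pi 3.139
```

Emit:
servo_tool:
  plan: [0,0,40,0,-0.8,0,0,80,0,-0.8,0,0,100,0,-0.8,0,0,108,0,-0.8,0,0,114,0,-0.8,0,0,117,0,-0.8,0,0,117,0,-0.8]

```text
t: 29.1
tool_pos: [0.6062, 0.1745, 0.1861]
tool_rot: [0.001, 0.968, 0.25, 0.001]
force: [-3.8, -3.2, 6.8]
finger_gap: 0.0179
gripper_force: 63.6
```

```bash
sed '/^for nme/,$d' hexm.py > hexf.py; python3 - <<'E'
exec(open("hexf.py").read())
go([.605,.175,.182],-61)
for n_ in("top","side"):
    print(n_,[hexa(snapshot(n_))[1][1] for _ in range(6)],"start",hexa(dict(np.load(n_+"0.npz")))[1][1])
E
```

```text
t 29.1 pos [0.6062 0.1745 0.1861] az -61.05 q [ 0.28  0.59 -0.2   0.77 -0.    2.92] gap 0.0179 F [-3.8 -3.2  6.8] M [-0.61  1.31  0.18]
shift [-0.8 -1.   4.1] turn -0.001 +/-pi 3.141
top [15, 14, 13, 13, 13, 14] start 11
side [12, 16, 17, 12, 16, 14] start 7
```

Emit:
servo_tool:
  plan: [0,0,2,0,-0.8,0,0,3,0,-0.5,0,0,3,0,-0.3,0,0,3,0,0.3,0,0,3,0,0.6,0,0,-40,0,0.6,0,0,-90,0,0.6,-50,0,-140,0,0.6,-100,0,-150,0,0.6,-150,0,-150,0,0.6,-150,0,-150,0,0.6,-150,0,-150,0,0.6]

```text
t: 30.9
tool_pos: [0.4722, 0.1015, 0.3338]
tool_rot: [0.0, 0.968, 0.25, -0.001]
force: [0.2, 0.3, 0.1]
finger_gap: 0.068
gripper_force: 0.0
```

```bash
python3 - <<'E'
from h import *
from workcell import *
d=snapshot('top');cv2.imwrite('pics/end.png',d['pixels'])
W=cloud(d);q=W[195:300,200:290].reshape(-1,3)
go([.6,.17,.33])
for n_ in('spray',):pass
E
```

```text
t 30.95 pos [0.4742 0.1023 0.3338] az -61.06 q [ 0.21  0.24 -0.37  0.97  0.    2.85] gap 0.0678 F [-0.3  0.5 -0.6] M [-0.   -0.01 -0.03]
shift [142.9   1.6   4. ] turn 0.0 +/-pi 0.0
```

View pics/end.png

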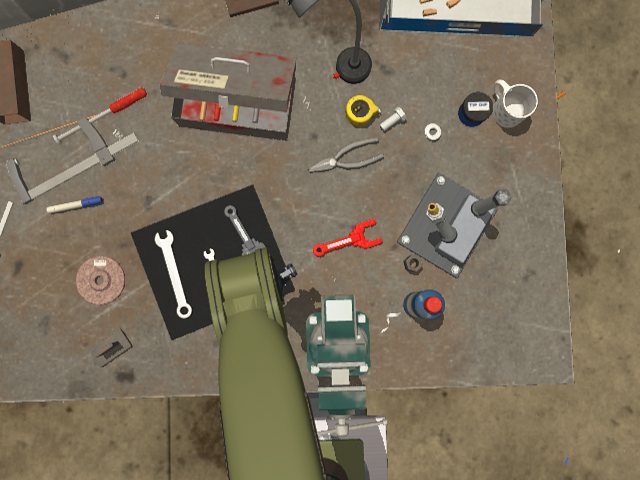

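The spanner lies on the mat with its eye at (231,212); the can, the sleeve and the red look-alike are unmoved. I'll check that it is flat and hand in.

```bash
python3 - <<'E'
from h import *
from workcell import *
W=np.mean([cloud(snapshot('top')) for _ in range(4)],0)
for u,v in((227,207),(235,220),(239,228),(243,237)):print(W[v-1:v+2,u-1:u+2].reshape(-1,3).mean(0).round(4))
print(hand_in())
E
```

```text
[0.6642 0.2066 0.0193]
[0.6321 0.1878 0.0202]
[nan nan nan]
[0.5906 0.1695 0.0189]
the job is handed in; nothing more can be done
None
```

The nut was finger-tightened, then tightened with the big spanner to its stop, and the spanner lies flat on the mat. The job is handed in; no verdict came back.

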